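# Gauge the gap under a clamped bar with spacer plates

## Robot

A 6-joint arm with a two-finger parallel gripper is mounted at the origin on a cart in front of the work surface, level with it; the furniture and walls round the work are solid. World frame = base frame: x ahead of the robot, y to its left, z up, the work surface at z = 0. Lengths are in mm, angles in degrees, forces in N, time in s.
With the tool pointing down it reaches from about 300 to 850 mm from the base axis. Payload 4.2 kg.
Tool frame: the origin (TCP) lies midway between the tips of the shut fingers; the grasp point (between the pads) lies 19 mm behind it; x points along the fingers, y is the direction in which the jaws open and shut, and the axes are right-handed (so a half turn about x gives the same grasp; the last joint's range is limited). The gripper opens to 91 mm and grips with 3 to 60 N. Pads are 32 mm wide; open, the fingers measure 118 mm over their backs; the gripper's body (76 mm by 178 mm) begins 60 mm behind the grasp point.
Start: joints at [64.687, 18.312, 89.639, -0, 72.044, -1.146], TCP at [235.411, 524.619, 213.976] pointing down, gripper open.
Joint ranges: [-177.97, 177.97], [-48.28, 115.42], [12.27, 149.76], [-77.06, 257.06], [2.81, 150.46], [-146.56, 146.56]. Speed limits (degrees/s): [147.25, 147.25, 180, 180, 180, 180].

## Interface

Orientations are given as [roll, pitch, yaw] about the fixed x, y, z axes, in that order (R = Rz(yaw) Ry(pitch) Rx(roll)).
In Python, from workcell import * gives the robot as it stands.
- The arm moves only by the shell command python3 -m handwheel 'ROWS' [FORCE]. ROWS is a JSON object of lists of equal length, an entry for each row: "gripper": the closure, from 0 (fully open) to 1 (shut); "offset": the shift along the tool's x, y, z in mm, a list of three; "rot": the turn, a rotation vector about the tool's x, y, z in degrees, a list of three. A call has 1 to 5 rows; each row is the pose to reach, as a shift and turn from the pose commanded when the call began, along the tool's axes at that moment; what a row does not reach only later rows make up. A row lasts 1/12 s, in which the tool goes at most 41.7 mm and 7.16 degrees, less where a joint would pass 70% of its speed; a pose out of reach is approached as far as the arm can. A call with a gripper value outside its range is refused whole. The fingers move at their own pace and stop on an object; FORCE is the grip in N (left out, the last holds). Time passes only in rows, so rows that repeat a pose let the fingers close. It gives the time, the measured TCP pose, the force and the opening at its end, in the units of the state.
- state(): the state, without advancing time (a new reading comes with each control period).
- grab_frame(name): name is "side" or "top" or "wrist"; returns the picture (420x560x3 uint8, red, green, blue); there is no depth.
- camera_params(name): a dict with "fx", "fy", "cx", "cy" (pixels), "position" and "attitude" of the camera in the world; the wrist camera has in their place "hand_eye" (4x4, takes a point from camera to tool coordinates, whose origin is the TCP and whose axes are the tool frame's). Camera axes: x right, y up, looking along -z (the intrinsics and any distortion apply to the point x, -y, -z); pixel columns grow to the right and rows downward; lengths in mm; the calibration is good to about 2 mm. A picture is of the moment at which its call begins: read the wrist's pose just before it. camera_params takes no time and is no camera call.
- job_done(): hands the job in, once; it reports no verdict.
The state is a dict: "time_s": time; "qpos": joint angles; "qvel": joint speeds; "effort": joint torques, N m; "ee_pos": TCP position; "ee_rot": TCP orientation; "force": force on the tool from outside, world axes, zero at the start; "torque": the same for the moment, N m; "gripper_width": finger opening in mm.
Only numpy, scipy, OpenCV 4.12 (cv2) and the standard library are available. Lean on these libraries where they do the work, as an engineer would, in place of code of your own. Each camera call takes 0.05 s, during which the arm holds its last target.

## Task

Find the size of the gap under the jig's bar: slide the spacer plates into it flat on the base plate, one at a time, in the order yellow (thin), blue (middle), red (thick), until one will not go in, and lay each one down flat beside the jig or on the stand after its try. Then leave the thickest plate that fits under the bar, pushed fully home against the back stop, with the other two lying flat out of the jig; do not disturb the other things on the bench.

Things in the scene. Friction and masses are not known exactly. Their poses are not given: they have to be found in the camera images.
- jig: fixed gap jig (all sizes in mm). Aluminium base plate x = -125 to 85, 116 wide (y), 5 thick; origin at its underside below the bar's front face, x points into the gap, away from the robot. Two dark posts (inner faces at y = 33 and -33, 50 tall) hold a steel bar 36 deep (x = 0 to 36), 18 tall, clamped at a height that varies: the gap between base plate and bar is 12 to 24 mm, open to the front. The bar does not give
- lip (a point): middle of the front lower edge of the jig's bar, axes as the jig; gap height = its z minus 5 mm
- stop (a point): foot of the front face of the jig's dark back stop (60 wide, top 30 above the bench), on the base plate, 70 mm behind the lip, axes as the jig. A plate fully home has its centre 15 mm behind the lip and 40 mm of it sticking out in front of the bar
- stand: fixed grey stand (mm). Floor plate 5 thick, 220 wide (y), x = -30 to 110; on it a block 28 high in all, x = -30 to 30, with three open-topped channels 28 wide at y = -75, 0, 75, open at the front. Origin at the underside. A plate in its channel has its centre at x = 40 to 42; its front 65 mm is free, the rest lies between walls and cannot be gripped. Lift plates straight up
- plate_thin: yellow plastic spacer plate, 10 mm thick (about 80 g), 110 long (x), 24 wide (y), lying flat; origin at the centre of its underside. Both ends are alike. It starts in one of the stand's three channels (which one varies), x along the stand's x, underside 5 mm above the bench
- plate_mid: blue plastic spacer plate, 15 mm thick (about 120 g), 110 long (x), 24 wide (y), lying flat; origin at the centre of its underside. Both ends are alike. It starts in one of the stand's three channels (which one varies), x along the stand's x, underside 5 mm above the bench
- plate_thick: red plastic spacer plate, 20 mm thick (about 160 g), 110 long (x), 24 wide (y), lying flat; origin at the centre of its underside. Both ends are alike. It starts in one of the stand's three channels (which one varies), x along the stand's x, underside 5 mm above the bench
- coupler_body: plated quick coupler lying on its side, 41 x 93 x 37, bystander; origin under its centre
- cam_coupling: black hose coupling lying on its side, 54 x 105 x 49, bystander; origin under its centre
- seal_jar: white jar with red lid, 54 diameter, 69 tall, bystander; origin under its centre
- insulating_tape: roll of black tape lying flat, 62 diameter, 18 tall, bystander; origin under its centre
- big_nut: large plated hex nut lying flat, 47 x 41 x 20, bystander; origin under its centre
Things that resemble listed ones, but are neither listed nor needed, are in the scene too. What is meant by the plate_thin is not green or grey, and is the smaller of those in its own colour.

How it is judged:
By the outcome, as a careful person would: the job done as asked, in the order asked, and still so for the second after the job is handed in, with the robot touching nothing.
It also fails if it takes over 72 s, if anything falls off the work surface, if the arm or the gripper's body presses on something with over 40 N, if the wrist force passes 120 N, or if a joint passes its speed limit or range.

## Working session

There is one attempt and no reset: what is moved stays moved. The work goes in short steps, Python scripts to look and compute and a shell command to move; the robot and the scene stay as the last step left them, time stands still between calls to the robot, and variables do not carry over. Pictures are saved under pics/ and viewed, and the job is handed in when it is done.

```bash
ls; mkdir -p pics; python3 - <<'E'
from workcell import *
import cv2
print(state())
for n in ("side","top","wrist"):
    im=grab_frame(n); cv2.imwrite(f"pics/{n}0.png",im[:,:,::-1]); print(n,camera_params(n))
E
```

```text
pics
{'time_s': 0.0, 'qpos': array([ 6.46888466e+01,  1.83507263e+01,  8.97081083e+01, -2.10905498e-03,
        7.20438540e+01, -1.14447516e+00]), 'qvel': array([-0.01242282, -0.03626995, -0.01456553,  0.06399973,  0.04849146,
       -0.11063301]), 'effort': array([-2.11393060e-03, -4.12464988e+01, -2.31969255e+01,  7.28044426e-02,
        4.54474089e-02, -1.46208849e-04]), 'ee_pos': array([235.17413701, 524.13513552, 213.11792592]), 'ee_rot': array([ -90.02582472,   89.8972918 , -114.19185098]), 'force': array([-0.97447869,  0.03922424, -0.00099261]), 'torque': array([-0.01810106, -0.05026402, -0.04774299]), 'gripper_width': 91.26732697582287}
side {'fx': 505.15784212970544, 'fy': 505.15784212970544, 'cx': 276.35100036915117, 'cy': 206.94506137790432, 'position': array([  46.42528728, -971.19185584, 1016.17430145]), 'attitude': array([ 53.60982162,  -1.29686572, -23.5323165 ])}
top {'fx': 396.57116226191084, 'fy': 396.57116226191084, 'cx': 279.94402190533094, 'cy': 210.89459653852813, 'position': array([ 329.29705317,   82.44125284, 1536.62705727]), 'attitude': array([  9.54939704,   4.2158517 , -90.0092862 ])}
wrist {'fx': 330.678754562363, 'fy': 330.678754562363, 'cx': 281.97663456809926, 'cy': 207.5941217346979, 'hand_eye': array([[-4.58340189e-04,  2.77323355e-01, -9.60776533e-01,
        -1.70424047e+02],
       [ 9.99999882e-01,  2.79935291e-04, -3.96249833e-04,
         1.05447168e-01],
       [ 1.59065926e-04, -9.60776602e-01, -2.77323451e-01,
        -7.86208967e+01],
       [ 0.00000000e+00,  0.00000000e+00,  0.00000000e+00,
         1.00000000e+00]])}
```

View pics/side0.png

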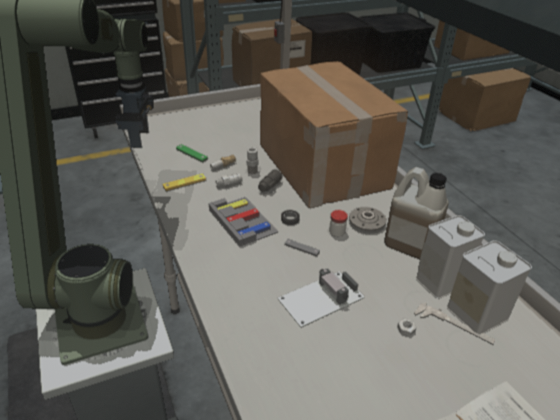

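View pics/top0.png

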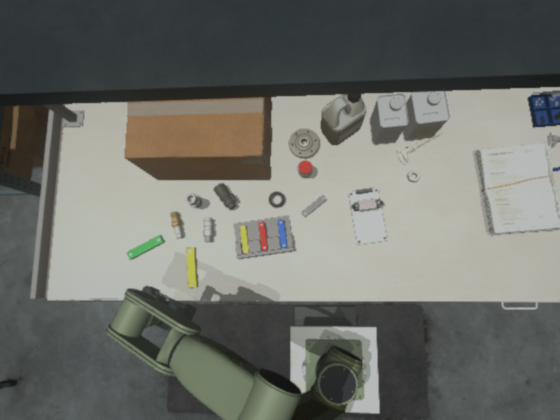

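View pics/wrist0.png

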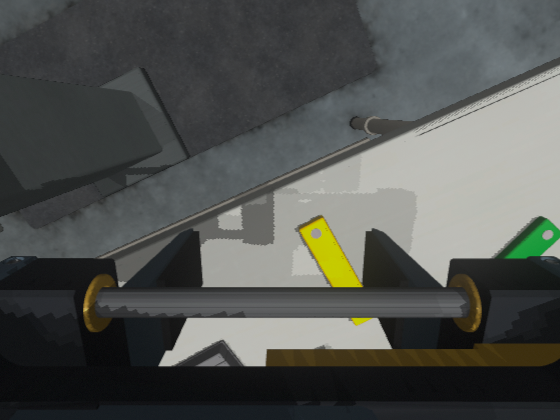

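```bash
cat > h.py <<'E'
import numpy as np, cv2
from scipy.spatial.transform import Rotation as R
from workcell import *
def ray(n,u,v,st=None):
    p=camera_params(n); d=np.array([(u-p['cx'])/p['fx'],-(v-p['cy'])/p['fy'],-1.])
    if n=='wrist':
        H=p['hand_eye']; T=R.from_euler('xyz',st['ee_rot'],degrees=True).as_matrix()
        return T@H[:3,3]+st['ee_pos'], T@H[:3,:3]@d
    M=R.from_euler('xyz',p['attitude'],degrees=True).as_matrix()
    return p['position'],M@d
def onz(n,u,v,z,st=None):
    o,d=ray(n,u,v,st); return o+d*(z-o[2])/d[2]
def proj(n,P,st=None):
    p=camera_params(n)
    if n=='wrist':
        H=p['hand_eye']; T=R.from_euler('xyz',st['ee_rot'],degrees=True).as_matrix()
        q=H[:3,:3].T@(T.T@(np.array(P)-st['ee_pos'])-H[:3,3])
    else:
        M=R.from_euler('xyz',p['attitude'],degrees=True).as_matrix(); q=M.T@(np.array(P)-p['position'])
    return np.array([p['cx']+p['fx']*q[0]/-q[2],p['cy']+p['fy']*q[1]/q[2]])
def save(name,im,box=None,k=1):
    if box: im=im[box[1]:box[3],box[0]:box[2]]
    cv2.imwrite('pics/'+name,cv2.resize(im[:,:,::-1],None,fx=k,fy=k,interpolation=cv2.INTER_CUBIC))
def comps(im,col,minA=30):
    h=cv2.cvtColor(im,cv2.COLOR_RGB2HSV); 
    rg={'y':[(22,100,80),(35,255,255)],'b':[(108,120,60),(128,255,255)],'r':[(0,150,80),(6,255,255)]}[col]
    m=cv2.inRange(h,*rg)
    if col=='r': m|=cv2.inRange(h,(174,150,80),(180,255,255))
    cs,_=cv2.findContours(m,cv2.RETR_EXTERNAL,cv2.CHAIN_APPROX_NONE)
    return [c for c in cs if cv2.contourArea(c)>minA]
E
python3 - <<'E'
from h import *
im=cv2.imread('pics/top0.png')[:,:,::-1]; s=cv2.imread('pics/side0.png')[:,:,::-1]
save('top0_stand.png',im,(120,170,320,300),4)
save('top0_jig.png',im,(330,170,430,260),7)
save('side0_c.png',s,(150,130,380,330),3)
for c in 'ybr':
    for k in comps(im,c):
        r=cv2.minAreaRect(k); z={'y':15,'b':20,'r':25}[c]
        P=np.array([onz('top',u,v,z)[:2] for u,v in cv2.boxPoints(r)]); print(c,np.round(r[0]),cv2.contourArea(k),P.mean(0).round(1),(P[1]-P[0]).round(1),(P[2]-P[1]).round(1))
E
```

```text
y [191. 267.] 287.0 [368.9 539. ] [  1.6 -33.7] [-149.9  -13.9]
y [244. 239.] 135.0 [476.1 334.4] [  2.2 -24.2] [-105.9  -12.1]
b [282. 233.] 87.5 [497.1 186.3] [  2.7 -20.1] [-102.4  -14.4]
b [545. 110.] 456.0 [ 965.6 -831.7] [  -3.7 -103.6] [-117.8   13.1]
r [263. 236.] 68.0 [486.5 260.3] [  2.  -17.7] [-77.5 -10.2]
r [305. 167.] 88.0 [758.1  95.1] [ -0.9 -39.3] [-40.6   0.5]
```

View pics/top0_stand.png

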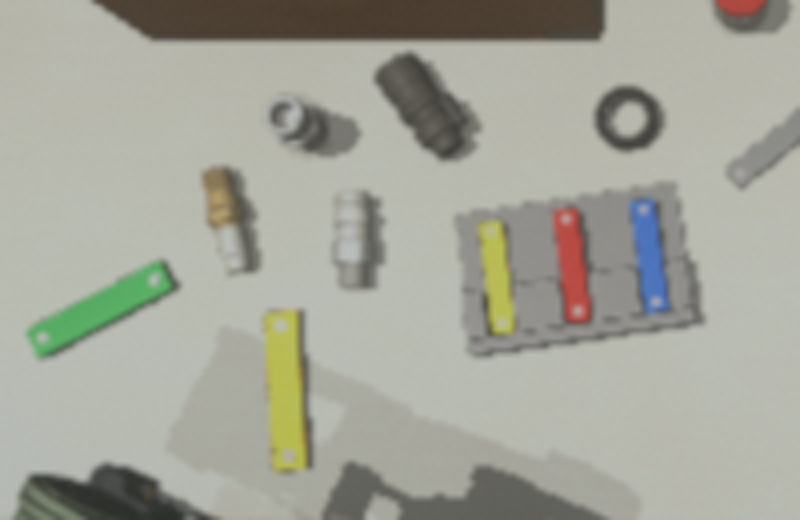

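View pics/top0_jig.png

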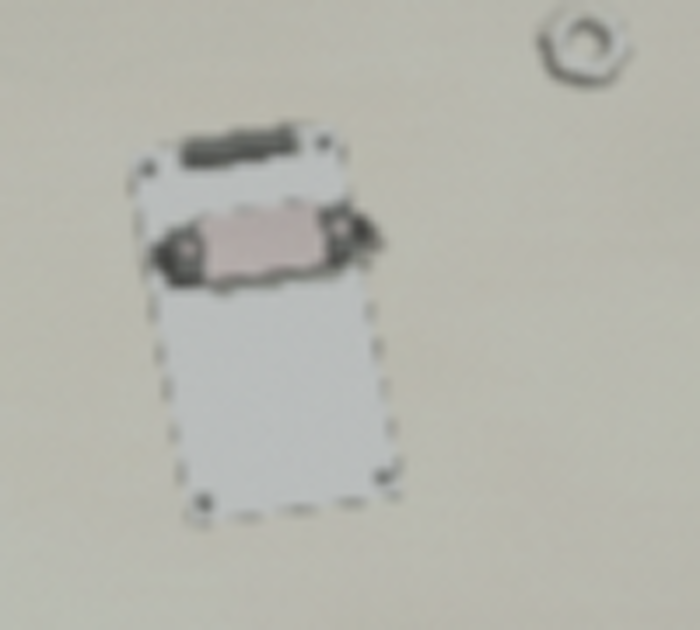

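View pics/side0_c.png

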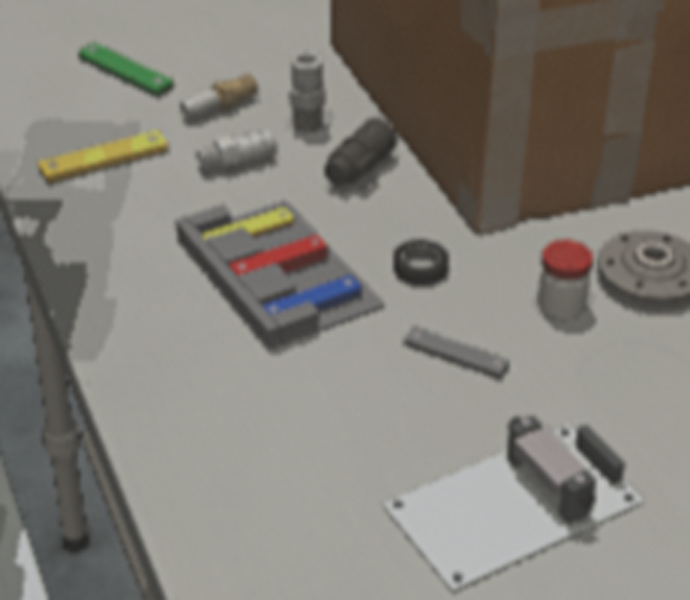

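```bash
python3 - <<'E'
from h import *
st=state(); print(R.from_euler('xyz',st['ee_rot'],degrees=True).as_matrix().round(3))
off=np.array([330,170])
def cr(u,v): return np.array([u,v])/7+off
H=[(148,167),(322,142),(203,502),(383,477)]
P=[onz('top',*cr(*h),5) for h in H]
for p in P: print(p.round(1))
m=(P[0]+P[1])/2-(P[2]+P[3])/2; print('yaw',np.degrees(np.arctan2(m[1],m[0])),np.linalg.norm(m), (P[0]-P[1]).round(1), np.mean(P,0))
E
```

```text
[[-0.001  0.409  0.912]
 [-0.001  0.912 -0.409]
 [-1.    -0.001 -0.   ]]
[651.6 -83.3   5. ]
[ 664.3 -179.4    5. ]
[ 464.5 -107.5    5. ]
[ 477.5 -204.7    5. ]
yaw 7.529854266400512 188.60931266830397 [-12.7  96.1   0. ] [ 564.46317358 -143.75296393    5.        ]
```

```bash
python3 - <<'E'
from h import *
print(onz('side',311.7,207,0),onz('side',261,147,0),onz('side',261,120,0))
E
python3 -m handwheel '{"gripper":[0.3,0.3,0.3,0.3,0.3],"offset":[[13,-120,377],[13,-120,377],[13,-120,377],[13,-120,377],[13,-120,377]],"rot":[[-30.6,0,0],[-30.6,0,0],[-30.6,0,0],[-30.6,0,0],[-30.6,0,0]]}' 30
```

```text
[729.7364849  239.17557262   0.        ] [723.42804088 681.03879401   0.        ] [813.65301328 902.88942297   0.        ]
time_s: 0.57
ee_pos: [381.9, 393.4, 207.3]
ee_rot: [162.3, 90.0, 169.1]
force: [0.4, 1.1, -0.5]
gripper_width: 64.6
```

```bash
cat >> h.py <<'E'
def go(x,y,z,a):
    st=state(); M=R.from_euler('xyz',st['ee_rot'],degrees=True).as_matrix()
    ca,sa=np.cos(np.radians(a)),np.sin(np.radians(a))
    G=np.array([[0,ca,sa],[0,sa,-ca],[-1,0,0]])
    print('off',(M.T@(np.array([x,y,z])-st['ee_pos'])).round(1),'rot',R.from_matrix(M.T@G).as_rotvec(degrees=True).round(1),'a',np.degrees(np.arctan2(M[1,1],M[0,1])).round(2),'f',st['force'].round(1),'t',round(st['time_s'],2),'q6',st['qpos'][5].round(1), 'w',round(st['gripper_width'],1),'p',st['ee_pos'].round(1))
E
python3 -c "
from h import *
go(530,260,200,96.5)"
```

```text
off [   7.2 -149.9  131.3] rot [ 0.3 -0.  -0. ] a 96.77 f [ 0.4  1.1 -0.5] t 0.57 q6 -52.1 w 64.6 p [381.9 393.4 207.3]
```

```bash
python3 -m handwheel '{"gripper":[0.3,0.3,0.3,0.3,0.3],"offset":[[7,-150,131],[7,-150,131],[7,-150,131],[7,-150,131],[7,-150,131]],"rot":[[0,0,0],[0,0,0],[0,0,0],[0,0,0],[0,0,0]]}'
python3 -m handwheel '{"gripper":[0.3,0.3],"offset":[[0,0,0],[0,0,0]],"rot":[[0,0,0],[0,0,0]]}'
python3 - <<'E'
from h import *
st=state(); im=grab_frame('wrist'); save('w1.png',im)
np.save('st1.npy',st,allow_pickle=True)
go(530,260,200,96.5)
for c in 'ybr':
    for k in comps(im,c):
        r=cv2.minAreaRect(k); z={'y':15,'b':20,'r':25}[c]
        P=np.array([onz('wrist',u,v,z,st)[:2] for u,v in cv2.boxPoints(r)]); print(c,np.round(r[0]),cv2.contourArea(k),P.mean(0).round(1),(P[1]-P[0]).round(1),(P[2]-P[1]).round(1))
E
```

```text
time_s: 0.98
ee_pos: [530.1, 257.6, 200.2]
ee_rot: [-82.6, 90.0, -76.3]
force: [-0.6, 0.7, -0.4]
gripper_width: 63.6
time_s: 1.15
ee_pos: [529.0, 258.8, 199.8]
ee_rot: [179.0, 89.9, -174.7]
force: [-0.1, 0.6, 0.6]
gripper_width: 63.7
off [ 0. -0.  2.] rot [-0.2 -0.1 -0. ] a 96.35 f [0.1 1.3 0.4] t 1.2 q6 -71.3 w 64.0 p [528.  259.8 200. ]
y [359. 144.] 2246.5 [476.4 335.4] [-108.9  -13. ] [-1.6 23.5]
y [552. 108.] 430.0 [417.6 526.4] [-1.6 15. ] [56.4 19.7]
b [218. 148.] 2279.0 [495.8 187.6] [-4.4 23.4] [107.5  16.1]
r [289. 147.] 2266.5 [486.9 261.8] [-3.1 22.8] [107.2  16.5]
```

View pics/w1.png

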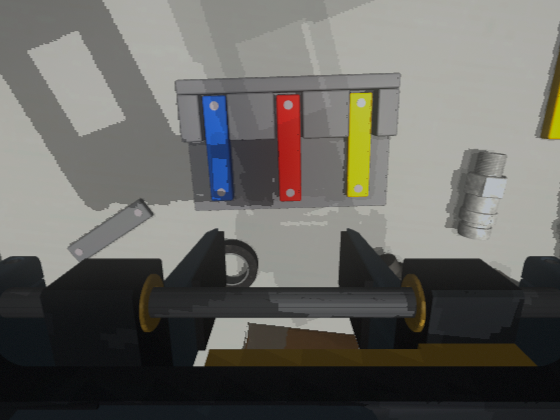

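```bash
python3 -c "
from h import *
go(585,-145,200,97.5)"
```

```text
off [-1.000e-01 -4.086e+02  1.190e+01] rot [-1.2 -0.1 -0. ] a 96.35 f [0.1 1.3 0.4] t 1.2 q6 -71.3 w 64.0 p [528.  259.8 200. ]
```

```bash
python3 -m handwheel '{"gripper":[0,0,0,0,0],"offset":[[0,-409,12],[0,-409,12],[0,-409,12],[0,-409,12],[0,-409,12]],"rot":[[-1.2,0,0],[-1.2,0,0],[-1.2,0,0],[-1.2,0,0],[-1.2,0,0]]}'
python3 -c "
from h import *
go(585,-145,200,97.5)"
```

```text
time_s: 1.62
ee_pos: [556.7, 54.0, 200.8]
ee_rot: [84.2, 90.0, 92.0]
force: [0.6, 1.6, 0.3]
gripper_width: 90.8
off [   0.7 -201.     1. ] rot [ 0.3  0.  -0. ] a 97.81 f [0.6 1.6 0.3] t 1.62 q6 -93.5 w 90.8 p [556.7  54.  200.8]
```

```bash
python3 -m handwheel '{"gripper":[0,0,0,0,0],"offset":[[0,-201,1],[0,-201,1],[0,-201,1],[0,-201,1],[0,-201,1]],"rot":[[0,0,0],[0,0,0],[0,0,0],[0,0,0],[0,0,0]]}'
python3 -m handwheel '{"gripper":[0,0],"offset":[[0,0,0],[0,0,0]],"rot":[[0,0,0],[0,0,0]]}'
python3 - <<'E'
from h import *
st=state(); im=grab_frame('wrist'); save('w2.png',im)
np.save('st2.npy',st,allow_pickle=True)
go(585,-145,200,97.5)
E
```

```text
time_s: 2.03
ee_pos: [585.2, -145.9, 200.8]
ee_rot: [-1.5, 90.0, 6.3]
force: [0.3, 0.1, 0.4]
gripper_width: 91.1
time_s: 2.2
ee_pos: [585.2, -145.0, 200.3]
ee_rot: [109.0, 89.9, 116.6]
force: [0.1, 0.8, -0.6]
gripper_width: 90.9
off [ 0.4 -1.1 -0.2] rot [ 0.2 -0.  -0.1] a 97.66 f [-0.3  0.5 -0.3] t 2.25 q6 -112.6 w 91.1 p [ 585.1 -143.8  200.4]
```

View pics/w2.png

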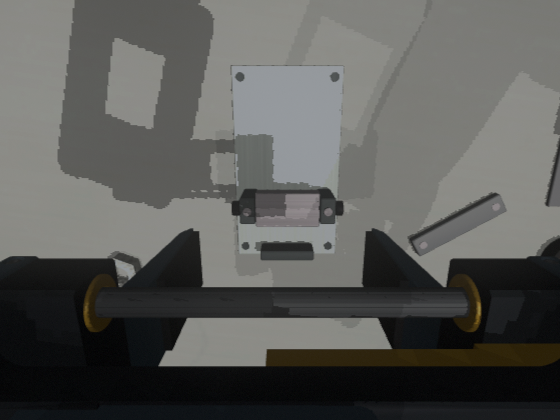

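```bash
python3 - <<'E'
from h import *
st=np.load('st2.npy',allow_pickle=True).item()
im=cv2.imread('pics/w2.png')[:,:,::-1]; save('w2c.png',im,(225,170,355,265),6)
P=[onz('wrist',*h,5,st) for h in [(239.5,76.5),(335,76.5),(245,245),(328,245)]]
for p in P: print(p.round(1))
m=(P[2]+P[3]-P[0]-P[1])/2; yaw=np.arctan2(m[1],m[0]); c=np.mean(P,0)
print('yaw',np.degrees(yaw),np.linalg.norm(m),np.linalg.norm(P[0]-P[1]),c, 'lip',c+20*np.array([np.cos(yaw),np.sin(yaw),0]))
C=[onz('wrist',*h,5,st) for h in [(231,66),(344,66)]]; print(C,np.linalg.norm(C[0]-C[1]))
E
```

```text
[ 478. -203.    5.]
[ 465.  -105.2    5. ]
[ 663.6 -178.5    5. ]
[650.7 -80.6   5. ]
yaw 7.53126174683738 187.27371879098587 98.6530932553481 [ 564.29900068 -141.84176627    5.        ] lip [ 584.1264706  -139.22042376    5.        ]
[array([ 469.09951492, -212.6071187 ,    5.        ]), array([453.86279485, -97.83492775,   5.        ])] 115.77915812459291
```

View pics/w2c.png

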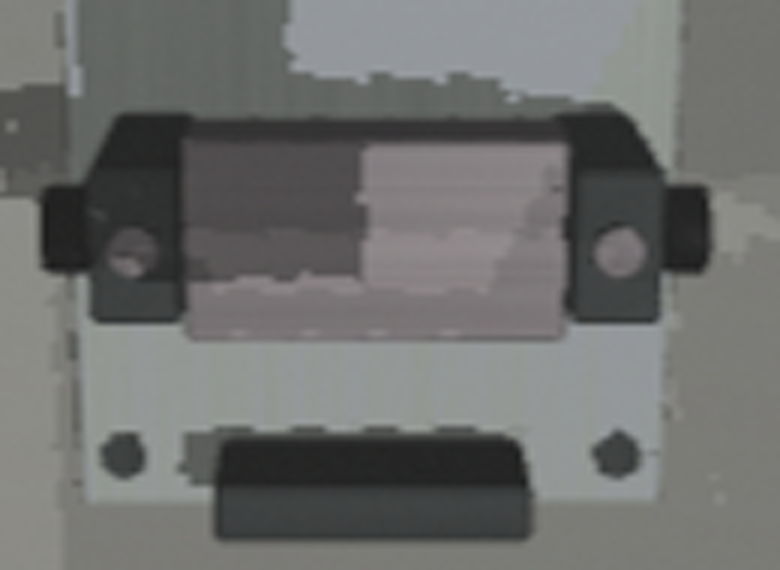

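```bash
python3 -c "
from h import *
go(514,340.4,90,97.5)"
```

```text
off [111.  489.2  -5.8] rot [ 0.2 -0.  -0.1] a 97.66 f [-0.3  0.5 -0.3] t 2.25 q6 -112.6 w 91.1 p [ 585.1 -143.8  200.4]
```

```bash
python3 -m handwheel '{"gripper":[0.45,0.45,0.45,0.45,0.45],"offset":[[80,489,-6],[80,489,-6],[80,489,-6],[80,489,-6],[80,489,-6]],"rot":[[0,0,0],[0,0,0],[0,0,0],[0,0,0],[0,0,0]]}'
python3 -c "
from h import *
go(514,340.4,90,97.5)"
```

```text
time_s: 2.67
ee_pos: [553.8, 62.4, 166.9]
ee_rot: [79.8, 90.0, 87.6]
force: [2.0, 0.2, 0.7]
gripper_width: 60.7
off [ 77.2 280.8  -1.8] rot [ 0.3  0.  -0. ] a 97.79 f [2.  0.2 0.7] t 2.67 q6 -92.6 w 60.7 p [553.8  62.4 166.9]
```

```bash
python3 -m handwheel '{"gripper":[0.45,0.45,0.45,0.45,0.45],"offset":[[77,281,-2],[77,281,-2],[77,281,-2],[77,281,-2],[77,281,-2]],"rot":[[0.2,0,0],[0.2,0,0],[0.2,0,0],[0.2,0,0],[0.2,0,0]]}'
python3 -c "
from h import *
go(514,340.4,50,97.5)"
```

```text
time_s: 3.08
ee_pos: [524.9, 261.2, 111.8]
ee_rot: [90.1, 90.0, 97.7]
force: [1.7, 0.2, 0.3]
gripper_width: 50.3
off [61.9 79.9 -0.3] rot [ 0.1 -0.  -0. ] a 97.63 f [1.7 0.2 0.3] t 3.08 q6 -72.3 w 50.3 p [524.9 261.2 111.8]
```

```bash
python3 -m handwheel '{"gripper":[0.45,0.45,0.45,0.45],"offset":[[20,79,0],[40,79,0],[62,79,0],[62,79,0]],"rot":[[0.1,0,0],[0.1,0,0],[0.1,0,0],[0.1,0,0]]}'
python3 -c "
from h import *
go(514,340.4,7.5,97.5)"
```

```text
time_s: 3.42
ee_pos: [511.4, 338.0, 45.3]
ee_rot: [-160.3, 89.5, -152.6]
force: [-1.4, -1.1, -0.5]
gripper_width: 50.2
off [37.7  2.2  3.2] rot [ 0.2 -0.5  0.2] a 97.72 f [-1.4 -1.1 -0.5] t 3.42 q6 -65.4 w 50.2 p [511.4 338.   45.3]
```

```bash
python3 -m handwheel '{"gripper":[0.45,0.45,0.45,0.45,0.45],"offset":[[15,0,1],[30,0,1],[36,0,1],[38,0,1],[38,0,1]],"rot":[[0,0,0],[0,0,0],[0,0,0],[0,0,0],[0,0,0]]}'
python3 -c "
from h import *
go(514,340.4,7.5,97.5)"
```

```text
time_s: 3.83
ee_pos: [517.9, 335.6, 12.5]
ee_rot: [71.0, 90.0, 78.4]
force: [-0.6, -0.1, 0.0]
gripper_width: 50.0
off [ 5.   5.2 -3.3] rot [-0.2  0.  -0. ] a 97.35 f [-0.6 -0.1  0. ] t 3.83 q6 -65.5 w 50.0 p [517.9 335.6  12.5]
```

```bash
python3 -m handwheel '{"gripper":[0.45,0.45,0.45],"offset":[[4,5,-3],[4.5,5,-3],[4.5,5,-3]],"rot":[[0,0,0],[0,0,0],[0,0,0]]}' 40
python3 -c "
from h import *
go(514,340.4,7.5,97.5)"
```

```text
time_s: 4.08
ee_pos: [514.5, 340.5, 7.9]
ee_rot: [32.8, 90.0, 40.1]
force: [-0.3, 0.3, -0.9]
gripper_width: 50.2
off [ 0.4 -0.  -0.5] rot [-0.1  0.  -0. ] a 97.35 f [-0.3  0.3 -0.9] t 4.08 q6 -64.9 w 50.2 p [514.5 340.5   7.9]
```

```bash
python3 -m handwheel '{"gripper":[1,1,1,1,1],"offset":[[0,0,0],[0,0,0],[0,0,0],[0,0,0],[0,0,0]],"rot":[[0,0,0],[0,0,0],[0,0,0],[0,0,0],[0,0,0]]}' 40
python3 -m handwheel '{"gripper":[1,1,1,1,1],"offset":[[-8,0,0],[-25,0,0],[-60,0,0],[-95,0,0],[-110,0,0]],"rot":[[0,0,0],[0,0,0],[0,0,0],[0,0,0],[0,0,0]]}' 40
python3 - <<'E'
from h import *
im=grab_frame('side'); save('s3.png',im,(100,50,300,270),3)
st=state();im=grab_frame('wrist'); save('w3.png',im)
go(440,-140,140,-82.5)
E
```

```text
time_s: 4.5
ee_pos: [514.7, 340.3, 7.5]
ee_rot: [42.1, 90.0, 49.4]
force: [-0.6, -0.1, 0.7]
gripper_width: 23.4
time_s: 4.92
ee_pos: [516.5, 341.4, 122.4]
ee_rot: [25.1, 89.6, 32.4]
force: [0.4, 0.9, -1.4]
gripper_width: 24.0
off [ -21.1 -467.7 -137.2] rot [179.8  -0.3  -0.7] a 97.33 f [-0.4  0.1 -1.7] t 5.02 q6 -64.9 w 23.7 p [516.6 341.4 121.6]
```

View pics/s3.png

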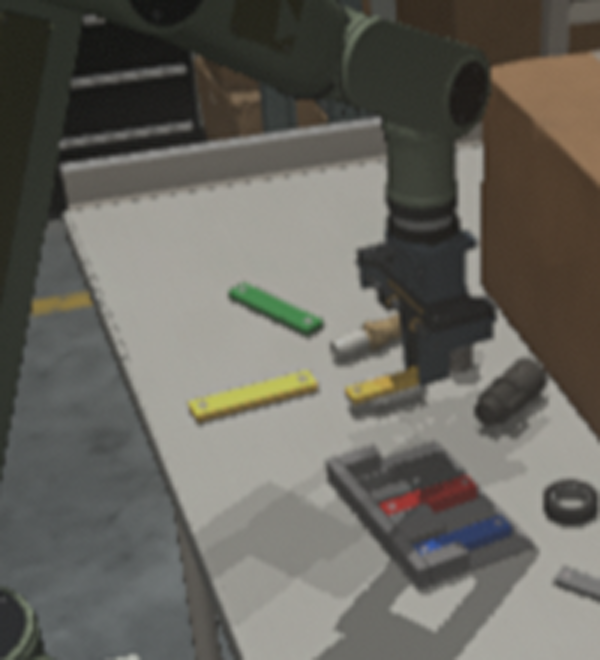

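View pics/w3.png

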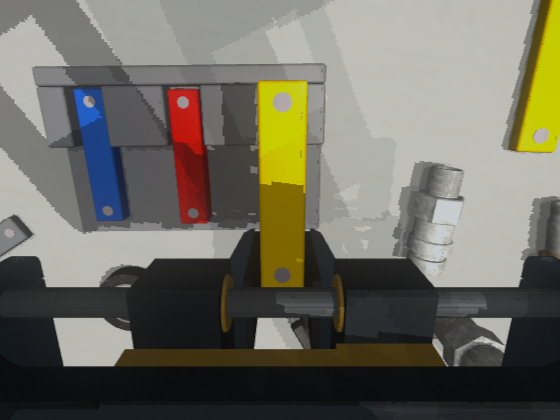

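```bash
python3 -m handwheel '{"gripper":[1,1,1,1,1],"offset":[[0,-150,-30],[0,-150,-30],[0,-150,-30],[0,-150,-30],[0,-150,-30]],"rot":[[36,0,0],[36,0,0],[36,0,0],[36,0,0],[36,0,0]]}'
python3 -c "
from h import *
go(477,-153.4,100,-82.5)"
```

```text
time_s: 5.43
ee_pos: [501.4, 182.3, 115.7]
ee_rot: [-114.2, 89.6, -143.3]
force: [-0.8, 0.3, -1.1]
gripper_width: 23.7
off [  17.1 -305.2  141.6] rot [143.5   0.4   0.3] a 60.96 f [-0.8  0.3 -1.1] t 5.43 q6 -42.1 w 23.7 p [501.4 182.3 115.7]
```

```bash
python3 -m handwheel '{"gripper":[1,1,1,1,1],"offset":[[5,-152,71],[5,-152,71],[5,-152,71],[5,-152,71],[5,-152,71]],"rot":[[36,0,0],[36,0,0],[36,0,0],[36,0,0],[36,0,0]]}'
python3 -c "
from h import *
go(477,-153.4,100,-82.5)"
```

```text
time_s: 5.85
ee_pos: [491.5, 14.2, 110.7]
ee_rot: [-81.8, 89.7, -146.7]
force: [0.1, 1.3, -0.6]
gripper_width: 23.6
off [ 11.3 -84.1 145.6] rot [107.6   0.3   0.2] a 25.07 f [ 0.1  1.3 -0.6] t 5.85 q6 -24.5 w 23.6 p [491.5  14.2 110.7]
```

```bash
python3 -m handwheel '{"gripper":[1,1,1,1,1],"offset":[[3,-50,87],[3,-50,87],[3,-50,87],[3,-50,87],[3,-50,87]],"rot":[[36,0,0],[36,0,0],[36,0,0],[36,0,0],[36,0,0]]}'
python3 -c "
from h import *
go(477,-153.4,100,-82.5)"
```

```text
time_s: 6.27
ee_pos: [485.1, -81.1, 107.8]
ee_rot: [-90.4, 89.8, 169.0]
force: [-0.0, -0.1, -1.1]
gripper_width: 23.9
off [ 7.8  5.3 72.5] rot [71.9  0.1  0.2] a -10.61 f [-0.  -0.1 -1.1] t 6.27 q6 -0.2 w 23.9 p [485.1 -81.1 107.8]
```

```bash
python3 -m handwheel '{"gripper":[1,1,1,1,1],"offset":[[8,5,72],[8,5,72],[8,5,72],[8,5,72],[8,5,72]],"rot":[[72,0,0],[72,0,0],[72,0,0],[72,0,0],[72,0,0]]}'
python3 -m handwheel '{"gripper":[1,1,1,1,1],"offset":[[20,0,0],[35,0,0],[50,0,0],[60,0,0],[60,0,0]],"rot":[[36,0,0],[36,0,0],[36,0,0],[36,0,0],[36,0,0]]}'
python3 -c "
from h import *
go(477,-153.4,40,-82.5)"
```

```text
time_s: 6.68
ee_pos: [477.4, -151.9, 99.7]
ee_rot: [-64.1, 89.8, 159.6]
force: [0.3, 0.2, -0.4]
gripper_width: 23.3
time_s: 7.1
ee_pos: [475.9, -150.7, 37.9]
ee_rot: [-27.3, 89.5, 160.6]
force: [-0.1, 0.2, -1.4]
gripper_width: 23.5
off [-2.1  2.9 -0.7] rot [0.4 0.4 0.2] a -82.07 f [-0.1  0.2 -1.4] t 7.1 q6 63.2 w 23.5 p [ 475.9 -150.7   37.9]
```

```bash
python3 -m handwheel '{"gripper":[1,1,1,1,1],"offset":[[12,3,0],[22,3,0],[28,3,0],[29,3,0],[29,3,0]],"rot":[[0.4,0.4,0],[0.4,0.4,0],[0.4,0.4,0],[0.4,0.4,0],[0.4,0.4,0]]}'
python3 - <<'E'
from h import *
im=grab_frame('side'); save('s4.png',im,(240,220,400,340),4)
st=state();im=grab_frame('wrist'); save('w4.png',im)
go(477,-153.4,7.5,-82.5)
E
```

```text
time_s: 7.52
ee_pos: [478.7, -154.3, 11.5]
ee_rot: [-168.2, 89.7, 19.7]
force: [0.0, -0.7, -1.3]
gripper_width: 23.8
off [ 4.9 -1.6  2.4] rot [ 0.4 -0.4 -0. ] a -82.1 f [ 0.6 -0.3 -0.4] t 7.62 q6 62.6 w 23.5 p [ 479.6 -154.6   12.5]
```

View pics/s4.png

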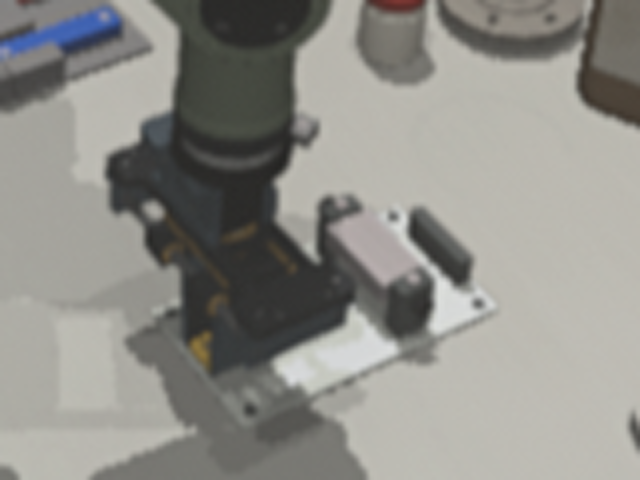

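View pics/w4.png

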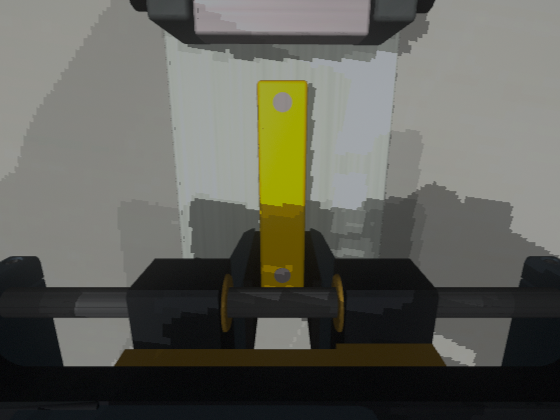

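```bash
python3 -m handwheel '{"gripper":[1,1,1],"offset":[[3,-1,2],[4.5,-1,2],[4.5,-1,2]],"rot":[[0.4,-0.3,0],[0.4,-0.3,0],[0.4,-0.3,0]]}'
python3 -c "
from h import *
go(477,-153.4,7.5,-82.5)"
```

```text
time_s: 7.87
ee_pos: [477.1, -153.8, 7.7]
ee_rot: [-172.3, 89.9, 15.2]
force: [0.2, -0.7, -0.6]
gripper_width: 23.5
off [ 0.2 -0.4  0. ] rot [-0.  -0.1  0. ] a -82.51 f [ 0.2 -0.7 -0.6] t 7.87 q6 63.2 w 23.5 p [ 477.1 -153.8    7.7]
```

```bash
python3 -m handwheel '{"gripper":[1,1,1,1,1],"offset":[[0.7,0,0],[0.7,0,-8],[0.7,0,-16],[0.7,0,-24],[0.7,0,-32]],"rot":[[0,0,0],[0,0,0],[0,0,0],[0,0,0],[0,0,0]]}'
python3 -c "
from h import *
go(477,-153.4,7.5,-82.5)"
```

```text
time_s: 8.28
ee_pos: [508.9, -149.7, 7.4]
ee_rot: [-87.4, 90.0, 100.1]
force: [-4.4, -0.7, 6.2]
gripper_width: 23.3
off [-0.1 -0.5 32.1] rot [0. 0. 0.] a -82.49 f [-4.4 -0.7  6.2] t 8.28 q6 64.8 w 23.3 p [ 508.9 -149.7    7.4]
```

```bash
python3 -m handwheel '{"gripper":[1,1,1,1,1],"offset":[[0,0,-12],[0,0,-24],[0,0,-36],[0,0,-46],[0,0,-50]],"rot":[[0,0,0],[0,0,0],[0,0,0],[0,0,0],[0,0,0]]}'
python3 - <<'E'
from h import *
im=grab_frame('side'); save('s5.png',im,(240,220,400,340),4)
st=state();im=grab_frame('wrist'); save('w5.png',im)
go(477,-153.4,7.5,-82.5)
E
```

```text
time_s: 8.7
ee_pos: [560.2, -143.1, 7.4]
ee_rot: [172.7, 89.9, 0.2]
force: [-5.5, -1.3, 9.5]
gripper_width: 23.6
off [-0.4 -0.7 84. ] rot [-0.  -0.2 -0. ] a -82.5 f [ 0.7 -0.5  1.8] t 8.8 q6 66.9 w 23.5 p [ 560.4 -143.1    7.5]
```

View pics/s5.png

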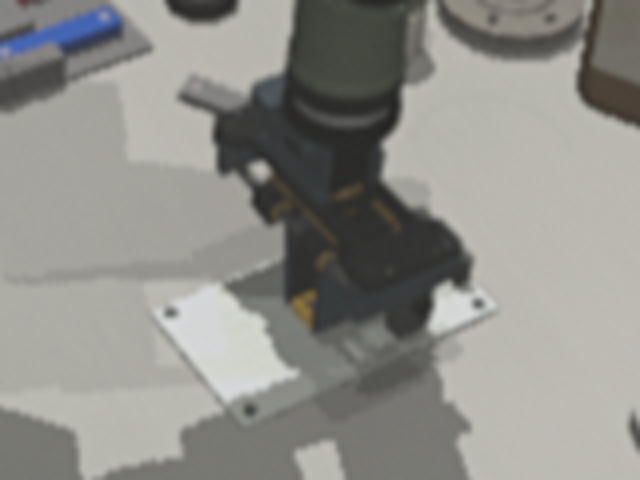

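View pics/w5.png

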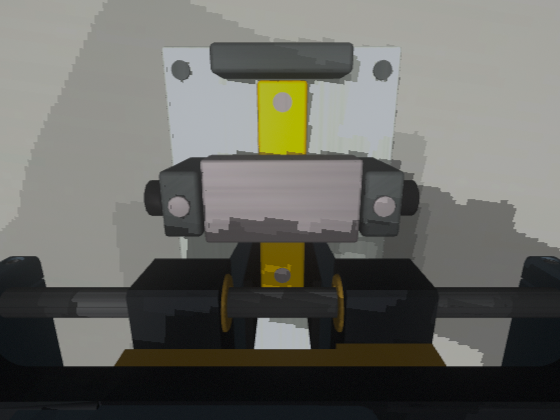

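```bash
python3 -m handwheel '{"gripper":[1,1,1,1,1],"offset":[[-0.8,0,0],[-0.8,0,20],[-0.8,0,45],[-0.8,0,75],[-0.8,0,102]],"rot":[[0,0,0],[0,0,0],[0,0,0],[0,0,0],[0,0,0]]}'
python3 - <<'E'
from h import *
lip=np.array([584.1,-139.2]);j=np.array([.9914,.1311]);n=np.array([-.1311,.9914])
for t in [(-98,-105),(-98,105)]: 
  p=lip+t[0]*j+t[1]*n; print(p); go(p[0],p[1],60,-82.5)
E
```

```text
time_s: 9.22
ee_pos: [455.9, -156.4, 7.5]
ee_rot: [-166.4, 89.9, 21.1]
force: [0.3, 0.0, -0.7]
gripper_width: 23.4
[ 500.7083 -256.1448]
off [-52.5 104.8 -31.5] rot [-0.  -0.1  0. ] a -82.5 f [ 0.3  0.  -0.7] t 9.22 q6 62.1 w 23.4 p [ 455.9 -156.4    7.5]
[473.1773 -47.9508]
off [ -52.4 -105.3  -31.4] rot [-0.  -0.1  0. ] a -82.5 f [ 0.3  0.  -0.7] t 9.22 q6 62.1 w 23.4 p [ 455.9 -156.4    7.5]
```

```bash
python3 -m handwheel '{"gripper":[1,1,1,1,1],"offset":[[-25,0,0],[-40,40,0],[-40,80,0],[-40,105,0],[-40,105,0]],"rot":[[0,0,0],[0,0,0],[0,0,0],[0,0,0],[0,0,0]]}'
python3 -c "
from h import *
go(470,-260,3,-82.5)"
```

```text
time_s: 9.63
ee_pos: [472.8, -265.6, 48.4]
ee_rot: [143.7, 89.6, -29.0]
force: [1.6, 0.5, -0.7]
gripper_width: 23.6
off [45.4 -6.1  2.3] rot [-0.2 -0.3 -0.2] a -82.73 f [ 1.6  0.5 -0.7] t 9.63 q6 52.2 w 23.6 p [ 472.8 -265.6   48.4]
```

```bash
python3 -m handwheel '{"gripper":[1,1,1,1,1],"offset":[[15,0,0],[30,0,0],[40,0,0],[44,0,0],[44,0,0]],"rot":[[-0.2,0,0],[-0.2,0,0],[-0.2,0,0],[-0.2,0,0],[-0.2,0,0]]}'
python3 -c "
from h import *
go(470,-260,2.5,-82.5)"
```

```text
time_s: 10.05
ee_pos: [470.4, -259.8, 3.2]
ee_rot: [-95.0, 89.9, 92.7]
force: [-0.0, 0.5, -0.3]
gripper_width: 23.6
off [0.7 0.1 0.4] rot [ 0.2 -0.   0.1] a -82.3 f [-0.   0.5 -0.3] t 10.05 q6 52.0 w 23.6 p [ 470.4 -259.8    3.2]
```

```bash
python3 -m handwheel '{"gripper":[1,0.45,0.45,0.45],"offset":[[0.9,0,0],[0.9,0,0],[0.9,0,0],[0.9,0,0]],"rot":[[0,0,0],[0,0,0],[0,0,0],[0,0,0]]}'
python3 -m handwheel '{"gripper":[0.45,0.45,0.45,0.45,0.45],"offset":[[-15,0,0],[-40,0,0],[-80,-10,0],[-100,-40,0],[-110,-80,0]],"rot":[[0,0,0],[0,0,0],[0,0,0],[-7,0,0],[-14,0,0]]}'
python3 - <<'E'
from h import *
s=grab_frame('side'); save('s6.png',s,(200,200,400,350),3)
go(495.8+37.7,187.6+5,110,97.5)
E
```

```text
time_s: 10.38
ee_pos: [471.5, -260.6, 3.3]
ee_rot: [170.9, 89.9, -1.4]
force: [-0.6, -0.1, 0.1]
gripper_width: 40.6
time_s: 10.8
ee_pos: [463.0, -183.2, 116.6]
ee_rot: [139.1, 89.4, -19.1]
force: [0.7, 0.3, 0.9]
gripper_width: 50.1
off [   8.2 -312.6 -207.6] rot [-165.2   -0.2   -0.5] a -67.74 f [-2.9  6.6  0.9] t 10.85 q6 45.1 w 50.0 p [ 459.7 -175.4  116.6]
```

View pics/s6.png

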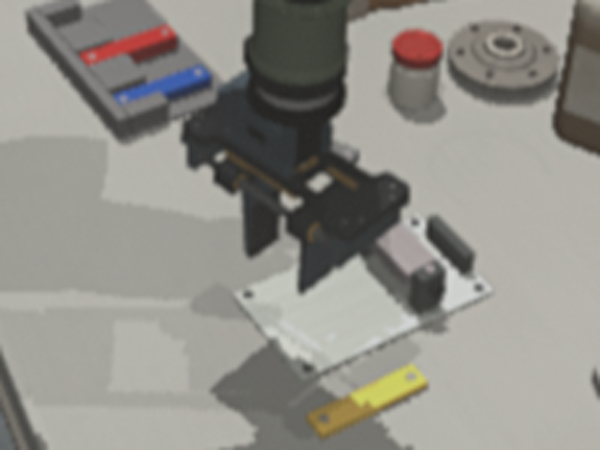

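```bash
python3 -m handwheel '{"gripper":[0.45,0.45,0.45,0.45,0.45],"offset":[[0,-120,-50],[0,-120,-50],[0,-120,-50],[0,-120,-50],[0,-120,-50]],"rot":[[-36,0,0],[-36,0,0],[-36,0,0],[-36,0,0],[-36,0,0]]}'
python3 -c "
from h import *
go(533.5,192.6,110,97.5)"
```

```text
time_s: 11.27
ee_pos: [462.1, -48.8, 113.2]
ee_rot: [143.2, 89.9, 21.3]
force: [-0.2, -0.3, -0.6]
gripper_width: 50.3
off [   3.5  -67.1 -242.6] rot [-129.4    0.    -0.2] a -31.93 f [-0.2 -0.3 -0.6] t 11.27 q6 24.4 w 50.3 p [462.1 -48.8 113.2]
```

```bash
python3 -m handwheel '{"gripper":[0.45,0.45,0.45,0.45,0.45],"offset":[[0,-20,-110],[0,-20,-110],[0,-20,-110],[0,-20,-110],[0,-20,-110]],"rot":[[-36,0,0],[-36,0,0],[-36,0,0],[-36,0,0],[-36,0,0]]}'
python3 -c "
from h import *
go(533.5,192.6,110,97.5)"
```

```text
time_s: 11.68
ee_pos: [505.2, 53.8, 113.0]
ee_rot: [99.5, 89.9, 13.3]
force: [-1.5, -0.2, -0.5]
gripper_width: 50.3
off [   3.2   37.5 -136.6] rot [-93.7   0.1  -0.1] a 3.81 f [-1.5 -0.2 -0.5] t 11.68 q6 1.0 w 50.3 p [505.2  53.8 113. ]
```

```bash
python3 -m handwheel '{"gripper":[0.45,0.45,0.45,0.45,0.45],"offset":[[0,37,-136],[0,37,-136],[0,37,-136],[0,37,-136],[0,37,-136]],"rot":[[-94,0,0],[-94,0,0],[-94,0,0],[-94,0,0],[-94,0,0]]}'
python3 -m handwheel '{"gripper":[0.45,0.45,0.45,0.45,0.45],"offset":[[0,0,0],[5,0,0],[15,0,0],[25,0,0],[30,0,0]],"rot":[[-36,0,0],[-36,0,0],[-36,0,0],[-36,0,0],[-36,0,0]]}'
python3 -c "
from h import *
go(533.5,192.6,60,97.5)"
```

```text
time_s: 12.1
ee_pos: [534.7, 194.0, 113.1]
ee_rot: [82.9, 89.8, 32.6]
force: [-0.7, -0.2, 0.3]
gripper_width: 50.2
time_s: 12.52
ee_pos: [533.1, 189.9, 82.1]
ee_rot: [-14.8, 90.0, -29.5]
force: [0.4, -0.2, 0.8]
gripper_width: 50.0
off [22.1  2.7 -0.3] rot [-22.2   0.    0. ] a 75.26 f [ 0.4 -0.2  0.8] t 12.52 q6 -56.8 w 50.0 p [533.1 189.9  82.1]
```

```bash
python3 -m handwheel '{"gripper":[0.45,0.45,0.45,0.45,0.45],"offset":[[10,2,0],[20,2,0],[30,2,0],[40,2,0],[40,2,0]],"rot":[[-22.2,0,0],[-22.2,0,0],[-22.2,0,0],[-22.2,0,0],[-22.2,0,0]]}'
python3 -c "
from h import *
go(533.5,192.6,7.5,97.5)"
```

```text
time_s: 12.93
ee_pos: [532.9, 191.5, 41.3]
ee_rot: [-164.2, 89.9, -157.2]
force: [-0.6, 0.3, -0.7]
gripper_width: 50.2
off [33.8  1.1  0.8] rot [-0.5 -0.1  0. ] a 96.96 f [-0.6  0.3 -0.7] t 12.93 q6 -78.3 w 50.2 p [532.9 191.5  41.3]
```

```bash
python3 -m handwheel '{"gripper":[0.45,0.45,0.45,0.45,0.45],"offset":[[12,1,0],[24,1,0],[31,1,0],[34,1,0],[34,1,0]],"rot":[[-0.5,0,0],[-0.5,0,0],[-0.5,0,0],[-0.5,0,0],[-0.5,0,0]]}'
python3 -c "
from h import *
go(533.5,192.6,7.5,97.5)"
```

```text
time_s: 13.35
ee_pos: [534.0, 192.9, 8.8]
ee_rot: [-6.3, 90.0, 1.2]
force: [-0.5, -0.4, -0.2]
gripper_width: 50.1
off [ 1.3 -0.2 -0.5] rot [0.1 0.  0. ] a 97.55 f [-0.5 -0.4 -0.2] t 13.35 q6 -78.8 w 50.1 p [534.  192.9   8.8]
```

```bash
python3 -m handwheel '{"gripper":[1,1,1,1,1],"offset":[[1,0,0],[1,0,0],[1,0,0],[1,0,0],[1,0,0]],"rot":[[0,0,0],[0,0,0],[0,0,0],[0,0,0],[0,0,0]]}' 40
python3 -m handwheel '{"gripper":[1,1,1,1,1],"offset":[[-8,0,0],[-25,0,0],[-60,0,0],[-80,0,0],[-90,-20,0]],"rot":[[0,0,0],[0,0,0],[0,0,0],[0,0,0],[7,0,0]]}' 40
python3 - <<'E'
from h import *
st=state();im=grab_frame('wrist'); save('w7.png',im)
go(477,-153.4,90,-82.5)
E
```

```text
time_s: 13.77
ee_pos: [534.6, 193.0, 8.7]
ee_rot: [3.3, 89.8, 11.0]
force: [0.3, -1.1, 1.5]
gripper_width: 23.3
time_s: 14.18
ee_pos: [538.4, 175.8, 101.9]
ee_rot: [25.5, 89.5, 26.1]
force: [0.3, -0.2, -0.3]
gripper_width: 23.9
off [  12.2 -324.5  -63. ] rot [172.6   0.   -0.7] a 90.14 f [ 1.  -3.   0.8] t 14.23 q6 -73.5 w 23.6 p [539.1 171.2 102.7]
```

View pics/w7.png

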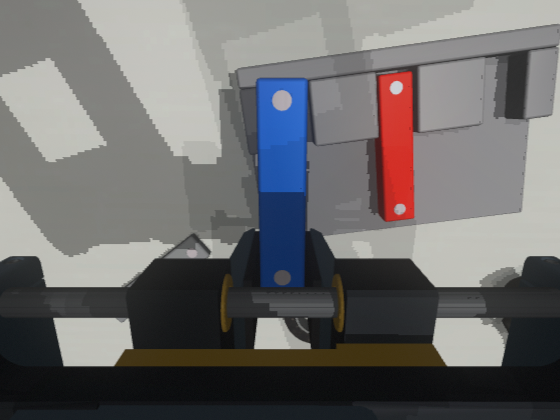

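```bash
python3 -m handwheel '{"gripper":[1,1,1,1,1],"offset":[[0,-120,0],[0,-120,0],[0,-120,0],[0,-120,0],[0,-120,0]],"rot":[[36,0,0],[36,0,0],[36,0,0],[36,0,0],[36,0,0]]}'
python3 -c "
from h import *
go(477,-153.4,100,-82.5)"
```

```text
time_s: 14.65
ee_pos: [537.6, 50.9, 98.3]
ee_rot: [46.2, 89.9, 10.4]
force: [-0.4, 0.5, -1.8]
gripper_width: 23.5
off [  -1.8 -201.3   70.1] rot [ 1.368e+02 -0.000e+00 -1.000e-01] a 54.27 f [-0.4  0.5 -1.8] t 14.65 q6 -50.1 w 23.5 p [537.6  50.9  98.3]
```

```bash
python3 -m handwheel '{"gripper":[1,1,1,1,1],"offset":[[0,-100,35],[0,-100,35],[0,-100,35],[0,-100,35],[0,-100,35]],"rot":[[36,0,0],[36,0,0],[36,0,0],[36,0,0],[36,0,0]]}'
python3 -c "
from h import *
go(477,-153.4,100,-82.5)"
```

```text
time_s: 15.07
ee_pos: [508.1, -50.2, 98.2]
ee_rot: [96.3, 89.9, 24.9]
force: [-0.0, 0.3, -0.9]
gripper_width: 23.9
off [ -1.9 -62.3  88. ] rot [ 1.01e+02 -1.00e-01 -0.00e+00] a 18.52 f [-0.   0.3 -0.9] t 15.07 q6 -25.5 w 23.9 p [508.1 -50.2  98.2]
```

```bash
python3 -m handwheel '{"gripper":[1,1,1,1,1],"offset":[[0,-62,88],[0,-62,88],[0,-62,88],[0,-62,88],[0,-62,88]],"rot":[[36,0,0],[36,0,0],[36,0,0],[36,0,0],[36,0,0]]}'
python3 -m handwheel '{"gripper":[1,1,1,1,1],"offset":[[5,0,0],[10,0,0],[20,0,0],[30,0,0],[30,0,0]],"rot":[[36,0,0],[36,0,0],[36,0,0],[36,0,0],[36,0,0]]}'
python3 -c "
from h import *
go(477,-153.4,40,-82.5)"
```

```text
time_s: 15.48
ee_pos: [478.2, -153.5, 98.0]
ee_rot: [137.5, 89.9, 30.2]
force: [0.2, 0.2, -1.5]
gripper_width: 23.8
time_s: 15.9
ee_pos: [477.4, -151.6, 66.4]
ee_rot: [-73.4, 89.8, 143.7]
force: [0.3, -0.1, -1.0]
gripper_width: 23.6
off [26.4  1.3  1.4] rot [29.6  0.1  0.2] a -52.94 f [ 0.3 -0.1 -1. ] t 15.9 q6 33.9 w 23.6 p [ 477.4 -151.6   66.4]
```

```bash
python3 -m handwheel '{"gripper":[1,1,1,1,1],"offset":[[8,1,1],[16,1,1],[26,1,1],[36,1,1],[42,1,1]],"rot":[[29.6,0,0],[29.6,0,0],[29.6,0,0],[29.6,0,0],[29.6,0,0]]}'
python3 -c "
from h import *
go(477,-153.4,8.8,-82.5)"
```

```text
time_s: 16.32
ee_pos: [478.2, -153.2, 25.2]
ee_rot: [-92.1, 89.9, 95.6]
force: [0.2, 0.2, -1.5]
gripper_width: 23.7
off [16.4  0.   1.2] rot [ 0.2 -0.   0.1] a -82.34 f [ 0.2  0.2 -1.5] t 16.32 q6 63.2 w 23.7 p [ 478.2 -153.2   25.2]
```

```bash
python3 -m handwheel '{"gripper":[1,1,1,1,1],"offset":[[8,0,1],[14,0,1],[16,0,1],[16.5,0,1],[16.5,0,1]],"rot":[[0.2,0,0],[0.2,0,0],[0.2,0,0],[0.2,0,0],[0.2,0,0]]}'
python3 -c "
from h import *
go(477,-153.4,8.5,-82.5)"
```

```text
time_s: 16.73
ee_pos: [478.2, -153.7, 9.6]
ee_rot: [-178.7, 89.9, 9.0]
force: [0.0, -0.6, -1.4]
gripper_width: 23.7
off [ 1.1 -0.4  1.2] rot [ 0.1 -0.1  0. ] a -82.37 f [ 0.  -0.6 -1.4] t 16.73 q6 63.1 w 23.7 p [ 478.2 -153.7    9.6]
```

```bash
python3 -m handwheel '{"gripper":[1,1,1],"offset":[[1,0,1],[1.5,0,1],[1.5,0,1]],"rot":[[0.1,0,0],[0.1,0,0],[0.1,0,0]]}'
python3 -c "
from h import *
go(477,-153.4,8.5,-82.5)"
```

```text
time_s: 16.98
ee_pos: [477.4, -154.0, 8.7]
ee_rot: [171.8, 89.8, -0.7]
force: [-1.8, 0.4, 4.1]
gripper_width: 23.7
off [ 0.2 -0.6  0.3] rot [-0.  -0.2 -0. ] a -82.51 f [-1.8  0.4  4.1] t 16.98 q6 63.2 w 23.7 p [ 477.4 -154.     8.7]
```

Contact on base plate. Slide in slowly.

```bash
python3 -m handwheel '{"gripper":[1,1,1,1,1],"offset":[[0,0,-5],[0,0,-10],[0,0,-15],[0,0,-20],[0,0,-25]],"rot":[[0,0,0],[0,0,0],[0,0,0],[0,0,0],[0,0,0]]}'
python3 -c "
from h import *
go(477,-153.4,8.5,-82.5)"
```

```text
time_s: 17.4
ee_pos: [499.8, -150.4, 8.7]
ee_rot: [-22.3, 89.9, 165.3]
force: [-7.2, -1.0, 8.5]
gripper_width: 23.5
off [ 0.3 -0.  23. ] rot [0.  0.1 0.1] a -82.48 f [-7.2 -1.   8.5] t 17.4 q6 64.5 w 23.5 p [ 499.8 -150.4    8.7]
```

```bash
python3 -m handwheel '{"gripper":[1,1,1],"offset":[[-0.4,0,-5],[-0.4,0,-10],[-0.4,0,-15]],"rot":[[0,0,0],[0,0,0],[0,0,0]]}'
python3 - <<'E'
from h import *
go(477,-153.4,8.5,-82.5)
st=state();im=grab_frame('wrist'); save('w8.png',im)
go(477,-153.4,8.5,-82.5)
E
```

```text
time_s: 17.65
ee_pos: [516.0, -148.5, 8.7]
ee_rot: [-42.5, 89.9, 145.0]
force: [-5.6, -0.9, 6.8]
gripper_width: 23.5
off [ 0.2 -0.2 39.3] rot [0. 0. 0.] a -82.49 f [-5.6 -0.9  6.8] t 17.65 q6 65.2 w 23.5 p [ 516.  -148.5    8.7]
off [ 0.1 -0.5 41. ] rot [ 0.  -0.1 -0. ] a -82.5 f [-1.3 -0.1  0.9] t 17.7 q6 65.2 w 23.4 p [ 517.7 -148.5    8.7]
```

View pics/w8.png

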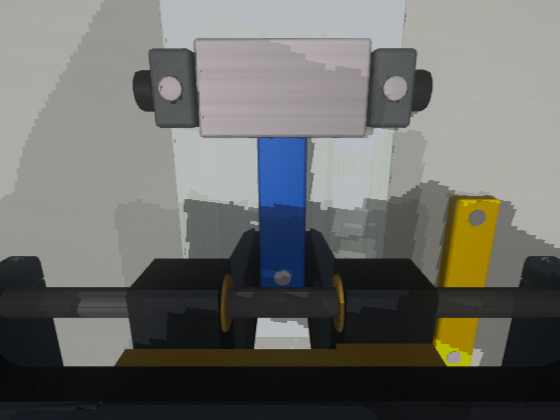

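```bash
python3 -m handwheel '{"gripper":[1,1,1,1,1],"offset":[[0,0,-10],[0,0,-20],[0,0,-30],[0,0,-40],[0,0,-42]],"rot":[[0,0,0],[0,0,0],[0,0,0],[0,0,0],[0,0,0]]}'
python3 - <<'E'
from h import *
go(477,-153.4,8.5,-82.5)
st=state();im=grab_frame('wrist'); save('w9.png',im)
E
```

```text
time_s: 18.12
ee_pos: [560.7, -143.1, 8.7]
ee_rot: [170.3, 89.8, -2.2]
force: [-4.7, -1.3, 8.4]
gripper_width: 24.0
off [-0.1 -0.7 84.3] rot [ 0.  -0.2 -0. ] a -82.48 f [-4.7 -1.3  8.4] t 18.12 q6 66.9 w 24.0 p [ 560.7 -143.1    8.7]
```

View pics/w9.png

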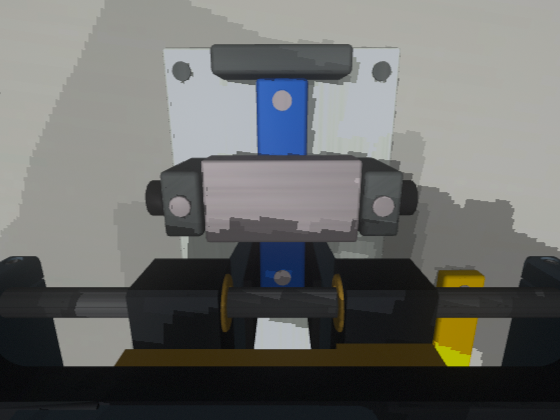

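```bash
python3 -m handwheel '{"gripper":[1,1,1,1,1],"offset":[[-0.8,0,0],[-0.8,0,20],[-0.8,0,45],[-0.8,0,75],[-0.8,0,102]],"rot":[[0,0,0],[0,0,0],[0,0,0],[0,0,0],[0,0,0]]}'
python3 -m handwheel '{"gripper":[1,1,1,1,1],"offset":[[-25,0,0],[-40,-40,0],[-40,-80,-10],[-40,-105,-15],[-40,-105,-15]],"rot":[[0,0,0],[0,0,0],[0,0,0],[0,0,0],[0,0,0]]}'
python3 -c "
from h import *
go(475,-48,4.5,-82.5)"
```

```text
time_s: 18.58
ee_pos: [455.9, -156.2, 8.7]
ee_rot: [-169.4, 89.9, 18.1]
force: [-1.4, -0.4, -1.9]
gripper_width: 23.8
time_s: 19.0
ee_pos: [458.0, -46.8, 49.3]
ee_rot: [-146.7, 89.8, 41.0]
force: [-0.9, -0.3, -1.7]
gripper_width: 23.7
off [ 44.8   3.6 -16.5] rot [ 0.2 -0.1  0.1] a -82.33 f [-0.9 -0.3 -1.7] t 19.0 q6 74.9 w 23.7 p [458.  -46.8  49.3]
```

```bash
python3 -m handwheel '{"gripper":[1,1,1,1,1],"offset":[[15,3,-10],[30,3,-16],[40,3,-16],[44,3,-16],[44,3,-16]],"rot":[[0.2,0,0],[0.2,0,0],[0.2,0,0],[0.2,0,0],[0.2,0,0]]}'
python3 -c "
from h import *
go(475,-48,4,-82.5)"
```

```text
time_s: 19.42
ee_pos: [474.1, -51.4, 4.4]
ee_rot: [-94.4, 90.0, 92.8]
force: [0.6, 0.4, -1.7]
gripper_width: 23.4
off [ 0.4 -3.3 -1.4] rot [-0.2 -0.   0. ] a -82.73 f [ 0.6  0.4 -1.7] t 19.42 q6 75.1 w 23.4 p [474.1 -51.4   4.4]
```

```bash
python3 -m handwheel '{"gripper":[1,0.45,0.45,0.45],"offset":[[0.7,0,0],[0.7,0,0],[0.7,0,0],[0.7,0,0]],"rot":[[0,0,0],[0,0,0],[0,0,0],[0,0,0]]}'
python3 -m handwheel '{"gripper":[0.45,0.45,0.45,0.45,0.45],"offset":[[-15,0,0],[-40,0,0],[-80,-10,0],[-100,-40,0],[-100,-80,0]],"rot":[[0,0,0],[0,0,0],[0,0,0],[-7,0,0],[-14,0,0]]}'
python3 - <<'E'
from h import *
go(524.6,266.8,110,97.5)
E
```

```text
time_s: 19.75
ee_pos: [475.1, -51.4, 5.0]
ee_rot: [176.7, 89.8, 3.9]
force: [0.1, -0.1, 0.0]
gripper_width: 40.5
time_s: 20.17
ee_pos: [468.5, 27.6, 109.6]
ee_rot: [159.5, 89.2, 0.9]
force: [1.5, 0.5, -0.3]
gripper_width: 50.1
off [   0.4 -202.3 -139.5] rot [-166.1    0.3   -1.1] a -68.61 f [ 1.5  0.5 -0.3] t 20.17 q6 70.6 w 50.1 p [468.5  27.6 109.6]
```

```bash
python3 -m handwheel '{"gripper":[0.45,0.45,0.45,0.45,0.45],"offset":[[0,-80,-50],[0,-80,-50],[0,-80,-50],[0,-80,-50],[0,-80,-50]],"rot":[[-36,0,0],[-36,0,0],[-36,0,0],[-36,0,0],[-36,0,0]]}'
python3 -c "
from h import *
go(524.6,266.8,110,97.5)"
```

```text
time_s: 20.58
ee_pos: [482.1, 122.2, 104.9]
ee_rot: [134.2, 89.8, 11.8]
force: [0.5, -0.4, -0.7]
gripper_width: 50.6
off [  -4.9  -41.6 -144.9] rot [-1.299e+02  1.000e-01 -2.000e-01] a -32.4 f [ 0.5 -0.4 -0.7] t 20.58 q6 45.3 w 50.6 p [482.1 122.2 104.9]
```

```bash
python3 -m handwheel '{"gripper":[0.45,0.45,0.45,0.45,0.45],"offset":[[0,-42,-145],[0,-42,-145],[0,-42,-145],[0,-42,-145],[0,-42,-145]],"rot":[[-36,0,0],[-36,0,0],[-36,0,0],[-36,0,0],[-36,0,0]]}'
python3 -m handwheel '{"gripper":[0.45,0.45,0.45,0.45,0.45],"offset":[[0,0,0],[0,0,0],[10,0,0],[10,0,0],[15,0,0]],"rot":[[-36,0,0],[-36,0,0],[-36,0,0],[-36,0,0],[-36,0,0]]}'
python3 -m handwheel '{"gripper":[0.45,0.45,0.45,0.45,0.45],"offset":[[8,0,0],[16,0,0],[24,0,0],[32,0,0],[40,0,0]],"rot":[[-36,0,0],[-36,0,0],[-36,0,0],[-36,0,0],[-36,0,0]]}'
python3 -c "
from h import *
go(524.6,266.8,30,97.5)"
```

```text
time_s: 21.0
ee_pos: [527.4, 270.5, 105.1]
ee_rot: [121.8, 89.6, 35.2]
force: [0.5, -0.4, -0.1]
gripper_width: 50.5
time_s: 21.42
ee_pos: [525.8, 265.5, 90.3]
ee_rot: [68.5, 89.8, 17.5]
force: [1.0, -0.5, -0.3]
gripper_width: 50.2
time_s: 21.83
ee_pos: [525.7, 265.4, 49.7]
ee_rot: [30.7, 89.9, 15.6]
force: [0.1, 0.0, 0.1]
gripper_width: 50.4
off [19.7  1.1 -1.4] rot [-22.6   0.1  -0. ] a 74.88 f [0.1 0.  0.1] t 21.83 q6 -49.2 w 50.4 p [525.7 265.4  49.7]
```

```bash
python3 -m handwheel '{"gripper":[0.45,0.45,0.45,0.45,0.45],"offset":[[4,1,-1],[8,1,-1],[14,1,-1],[28,1,-1],[39,1,-1]],"rot":[[-22.6,0,0],[-22.6,0,0],[-22.6,0,0],[-22.6,0,0],[-22.6,0,0]]}'
python3 -c "
from h import *
go(524.6,266.8,7.5,97.5)"
```

```text
time_s: 22.25
ee_pos: [525.1, 266.7, 10.6]
ee_rot: [9.6, 89.8, 16.7]
force: [0.2, 0.5, -0.1]
gripper_width: 50.0
off [ 3.1  0.2 -0.5] rot [-0.4  0.2 -0. ] a 97.14 f [ 0.2  0.5 -0.1] t 22.25 q6 -71.3 w 50.0 p [525.1 266.7  10.6]
```

```bash
python3 -m handwheel '{"gripper":[0.45,1,1,1,1],"offset":[[2.5,0,0],[2.5,0,0],[2.5,0,0],[2.5,0,0],[2.5,0,0]],"rot":[[-0.4,0,0],[-0.4,0,0],[-0.4,0,0],[-0.4,0,0],[-0.4,0,0]]}' 45
python3 -m handwheel '{"gripper":[1,1,1,1,1],"offset":[[0,0,0],[-10,0,0],[-40,0,0],[-75,0,0],[-95,-20,0]],"rot":[[0,0,0],[0,0,0],[0,0,0],[0,0,0],[7,0,0]]}' 45
python3 - <<'E'
from h import *
st=state();im=grab_frame('wrist'); save('w10.png',im)
go(477,-153.4,100,-82.5)
E
```

```text
time_s: 22.67
ee_pos: [525.4, 266.8, 8.9]
ee_rot: [9.9, 89.8, 17.4]
force: [0.3, -0.6, 0.1]
gripper_width: 26.1
time_s: 23.08
ee_pos: [528.8, 249.7, 107.1]
ee_rot: [31.5, 89.5, 32.1]
force: [1.7, 1.0, -1.7]
gripper_width: 23.8
off [   8.9 -398.9  -54.1] rot [ 1.725e+02 -1.000e-01 -1.000e+00] a 90.04 f [ 0.5 -3.7  1.3] t 23.13 q6 -66.2 w 23.7 p [530.7 245.5 110.4]
```

View pics/w10.png

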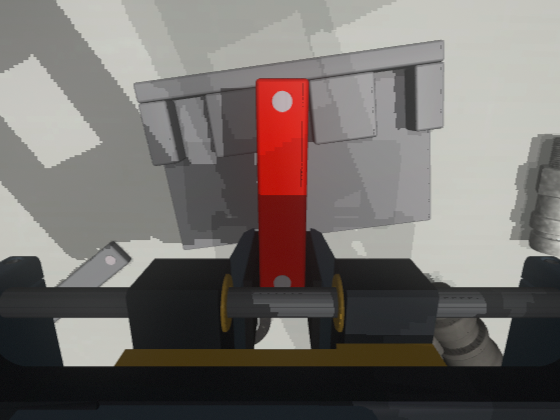

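```bash
python3 -m handwheel '{"gripper":[1,1,1,1,1],"offset":[[0,-150,0],[0,-150,0],[0,-150,0],[0,-150,0],[0,-150,0]],"rot":[[36,0,0],[36,0,0],[36,0,0],[36,0,0],[36,0,0]]}'
python3 -c "
from h import *
go(477,-153.4,100,-82.5)"
```

```text
time_s: 23.55
ee_pos: [527.9, 92.1, 103.4]
ee_rot: [-32.3, 89.9, -68.1]
force: [-0.3, 0.5, -1.3]
gripper_width: 23.9
off [   3.8 -228.9  102.5] rot [ 1.367e+02  1.000e-01 -1.000e-01] a 54.16 f [-0.3  0.5 -1.3] t 23.55 q6 -45.3 w 23.9 p [527.9  92.1 103.4]
```

```bash
python3 -m handwheel '{"gripper":[1,1,1,1,1],"offset":[[0,-150,68],[0,-150,68],[0,-150,68],[0,-150,68],[0,-150,68]],"rot":[[36,0,0],[36,0,0],[36,0,0],[36,0,0],[36,0,0]]}'
python3 -c "
from h import *
go(477,-153.4,100,-82.5)"
```

```text
time_s: 23.97
ee_pos: [495.7, -70.7, 103.3]
ee_rot: [-6.5, 89.9, -78.2]
force: [0.4, 0.4, -2.5]
gripper_width: 23.8
off [  3.5 -43.7  72.6] rot [ 1.008e+02  1.000e-01 -1.000e-01] a 18.3 f [ 0.4  0.4 -2.5] t 23.97 q6 -27.5 w 23.8 p [495.7 -70.7 103.3]
```

```bash
python3 -m handwheel '{"gripper":[1,1,1,1,1],"offset":[[0,-44,73],[0,-44,73],[0,-44,73],[0,-44,73],[0,-44,73]],"rot":[[36,0,0],[36,0,0],[36,0,0],[36,0,0],[36,0,0]]}'
python3 -m handwheel '{"gripper":[1,1,1,1,1],"offset":[[5,0,0],[10,0,0],[20,0,0],[30,0,0],[35,0,0]],"rot":[[36,0,0],[36,0,0],[36,0,0],[36,0,0],[36,0,0]]}'
python3 -c "
from h import *
go(477,-153.4,40,-82.5)"
```

```text
time_s: 24.38
ee_pos: [479.0, -149.3, 103.2]
ee_rot: [128.0, 89.9, 20.7]
force: [-0.1, 0.5, -2.2]
gripper_width: 23.9
time_s: 24.8
ee_pos: [478.7, -148.0, 67.2]
ee_rot: [-114.9, 89.9, 102.1]
force: [0.1, -0.4, -1.7]
gripper_width: 23.7
off [27.2  3.3  4.6] rot [29.5 -0.   0.1] a -53.04 f [ 0.1 -0.4 -1.7] t 24.8 q6 34.5 w 23.7 p [ 478.7 -148.    67.2]
```

```bash
python3 -m handwheel '{"gripper":[1,1,1,1,1],"offset":[[8,3,4.5],[16,3,4.5],[28,3,4.5],[40,3,4.5],[50,3,4.5]],"rot":[[29.5,0,0],[29.5,0,0],[29.5,0,0],[29.5,0,0],[29.5,0,0]]}'
python3 -m handwheel '{"gripper":[1,1,1],"offset":[[4,0,0],[7,0,0],[7,0,0]],"rot":[[0,0,0],[0,0,0],[0,0,0]]}'
python3 -c "
from h import *
go(477,-153.4,8.8,-82.5)"
```

```text
time_s: 25.22
ee_pos: [477.6, -153.3, 17.5]
ee_rot: [-162.3, 89.9, 25.4]
force: [-0.8, -0.2, -1.2]
gripper_width: 23.6
time_s: 25.47
ee_pos: [477.8, -153.3, 10.7]
ee_rot: [-156.1, 89.9, 31.8]
force: [0.1, 0.6, -1.9]
gripper_width: 23.8
off [1.9 0.  0.8] rot [ 0.4 -0.1  0. ] a -82.11 f [ 0.1  0.6 -1.9] t 25.47 q6 62.9 w 23.8 p [ 477.8 -153.3   10.7]
```

```bash
python3 -m handwheel '{"gripper":[1,1,1],"offset":[[1.5,0,0.8],[2.3,0,0.8],[2.3,0,0.8]],"rot":[[0.3,0,0],[0.3,0,0],[0.3,0,0]]}'
python3 -c "
from h import *
go(477,-153.4,8.8,-82.5)"
```

```text
time_s: 25.72
ee_pos: [477.5, -153.6, 9.1]
ee_rot: [174.2, 89.9, 1.7]
force: [-0.3, -0.5, -0.5]
gripper_width: 23.5
off [ 0.3 -0.2  0.5] rot [ 0.  -0.1 -0. ] a -82.49 f [-0.3 -0.5 -0.5] t 25.72 q6 63.2 w 23.5 p [ 477.5 -153.6    9.1]
```

```bash
python3 -m handwheel '{"gripper":[1,1,1],"offset":[[0.6,0,0],[0.8,0,0],[0.8,0,0]],"rot":[[0,0,0],[0,0,0],[0,0,0]]}'
python3 -c "
from h import *
go(477,-153.4,8.8,-82.5)"
```

```text
time_s: 25.97
ee_pos: [477.5, -153.6, 8.9]
ee_rot: [172.7, 89.8, 0.2]
force: [-2.2, 0.2, 5.0]
gripper_width: 23.7
off [ 0.1 -0.3  0.5] rot [ 0.  -0.2 -0. ] a -82.5 f [-2.2  0.2  5. ] t 25.97 q6 63.3 w 23.7 p [ 477.5 -153.6    8.9]
```

```bash
python3 -m handwheel '{"gripper":[1,1,1,1,1],"offset":[[-0.2,0,-4],[-0.2,0,-8],[-0.2,0,-11],[-0.2,0,-14],[-0.2,0,-17]],"rot":[[0,0,0],[0,0,0],[0,0,0],[0,0,0],[0,0,0]]}'
python3 -c "
from h import *
go(477,-153.4,8.8,-82.5)"
python3 -m handwheel '{"gripper":[1,1],"offset":[[0,0,-2],[0,0,-4]],"rot":[[0,0,0],[0,0,0]]}'
python3 -c "
from h import *
go(477,-153.4,8.8,-82.5)"
```

```text
time_s: 26.38
ee_pos: [493.0, -151.3, 8.9]
ee_rot: [-46.5, 90.0, 141.1]
force: [-6.5, -1.4, 8.3]
gripper_width: 23.4
off [ 0.1  0.  16.1] rot [0. 0. 0.] a -82.48 f [-6.5 -1.4  8.3] t 26.38 q6 64.1 w 23.4 p [ 493.  -151.3    8.9]
time_s: 26.55
ee_pos: [496.9, -150.8, 8.9]
ee_rot: [-44.8, 90.0, 142.8]
force: [-6.4, -1.5, 7.8]
gripper_width: 23.4
off [ 0.1  0.  20.1] rot [0. 0. 0.] a -82.48 f [-6.4 -1.5  7.8] t 26.55 q6 64.3 w 23.4 p [ 496.9 -150.8    8.9]
```

```bash
python3 -m handwheel '{"gripper":[1,1,1],"offset":[[0,0,-2],[0,0,-4],[0,0,-6]],"rot":[[0,0,0],[0,0,0],[0,0,0]]}'
python3 - <<'E'
from h import *
go(477,-153.4,8.8,-82.5)
st=state();im=grab_frame('wrist'); save('w11.png',im)
E
```

```text
time_s: 26.8
ee_pos: [503.0, -150.0, 8.9]
ee_rot: [-64.9, 90.0, 122.7]
force: [-5.3, -1.7, 6.8]
gripper_width: 23.8
off [ 0.1 -0.  26.2] rot [0. 0. 0.] a -82.49 f [-5.3 -1.7  6.8] t 26.8 q6 64.6 w 23.8 p [ 503.  -150.     8.9]
```

View pics/w11.png

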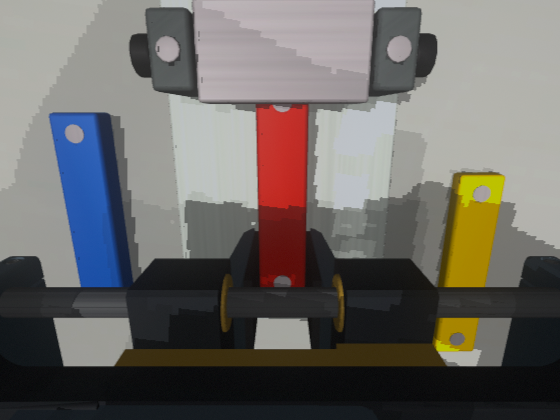

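```bash
python3 -m handwheel '{"gripper":[1,1,1,1,1],"offset":[[0,0,-5],[0,0,-10],[0,0,-15],[0,0,-20],[0,0,-25]],"rot":[[0,0,0],[0,0,0],[0,0,0],[0,0,0],[0,0,0]]}'
python3 -c "
from h import *
go(477,-153.4,8.8,-82.5)"
```

```text
time_s: 27.27
ee_pos: [528.1, -146.7, 8.9]
ee_rot: [-107.0, 90.0, 80.6]
force: [-5.5, -0.7, 7.2]
gripper_width: 23.6
off [ 0.1 -0.1 51.5] rot [ 0. -0.  0.] a -82.49 f [-5.5 -0.7  7.2] t 27.27 q6 65.7 w 23.6 p [ 528.1 -146.7    8.9]
```

```bash
python3 -m handwheel '{"gripper":[1,1,1,1,1],"offset":[[0,0,-8],[0,0,-16],[0,0,-24],[0,0,-29],[0,0,-31]],"rot":[[0,0,0],[0,0,0],[0,0,0],[0,0,0],[0,0,0]]}'
python3 -c "
from h import *
go(477,-153.4,8.8,-82.5)"
python3 -m handwheel '{"gripper":[1,1],"offset":[[0,0,-1],[0,0,-2]],"rot":[[0,0,0],[0,0,0]]}'
python3 - <<'E'
from h import *
go(477,-153.4,8.8,-82.5)
st=state();im=grab_frame('wrist'); save('w12.png',im,(200,20,370,270),3 if 0 else 2.3)
E
```

```text
time_s: 27.68
ee_pos: [559.7, -142.7, 8.9]
ee_rot: [176.8, 90.0, 4.3]
force: [-6.4, -0.7, 9.9]
gripper_width: 23.9
off [ 0.  -0.2 83.3] rot [ 0. -0. -0.] a -82.47 f [-6.4 -0.7  9.9] t 27.68 q6 67.0 w 23.9 p [ 559.7 -142.7    8.9]
time_s: 27.85
ee_pos: [560.8, -142.5, 8.9]
ee_rot: [-93.9, 90.0, 93.6]
force: [-6.0, -0.3, 7.8]
gripper_width: 23.5
off [ 0.1 -0.2 84.5] rot [ 0. -0.  0.] a -82.48 f [-6.  -0.3  7.8] t 27.85 q6 67.1 w 23.5 p [ 560.8 -142.5    8.9]
```

View pics/w12.png

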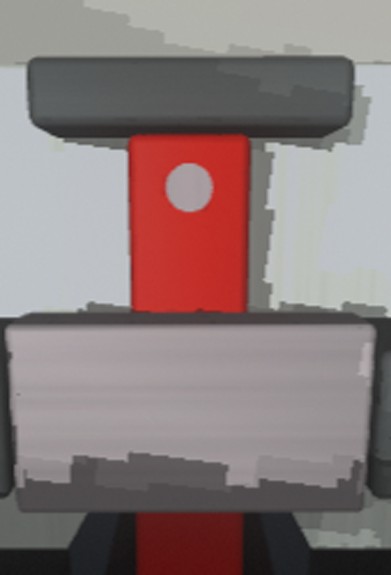

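Nearly at the stop; push in 1 mm steps until the force jumps.

```bash
python3 -m handwheel '{"gripper":[1,1,1],"offset":[[0,0,-1],[0,0,-2],[0,0,-2]],"rot":[[0,0,0],[0,0,0],[0,0,0]]}'
python3 -c "
from h import *
go(477,-153.4,8.8,-82.5)"
```

```text
time_s: 28.15
ee_pos: [561.4, -142.4, 8.9]
ee_rot: [-10.5, 89.8, 177.1]
force: [-9.4, -1.8, 9.5]
gripper_width: 23.6
off [ 0.3 -0.2 85.1] rot [0.  0.2 0. ] a -82.47 f [-9.4 -1.8  9.5] t 28.15 q6 67.2 w 23.6 p [ 561.4 -142.4    8.9]
```

```bash
python3 -m handwheel '{"gripper":[1,1,1],"offset":[[0,0,-1],[0,0,-2],[0,0,-2]],"rot":[[0,0,0],[0,0,0],[0,0,0]]}'
python3 -c "
from h import *
go(477,-153.4,8.8,-82.5)"
```

```text
time_s: 28.4
ee_pos: [561.4, -142.4, 8.9]
ee_rot: [-7.3, 89.6, -179.7]
force: [-13.3, -3.5, 13.2]
gripper_width: 24.0
off [ 0.7 -0.2 85.1] rot [0.1 0.4 0. ] a -82.44 f [-13.3  -3.5  13.2] t 28.4 q6 67.2 w 24.0 p [ 561.4 -142.4    8.9]
```

```bash
python3 -m handwheel '{"gripper":[1,0.6,0.6,0.6,0.6],"offset":[[-0.8,0,2],[-0.8,0,2.5],[-0.8,0,2.5],[-0.8,0,2.5],[-0.8,0,2.5]],"rot":[[0,0,0],[0,0,0],[0,0,0],[0,0,0],[0,0,0]]}'
python3 - <<'E'
from h import *
go(477,-153.4,8.8,-82.5)
im=grab_frame('wrist'); save('w13.png',im,(200,20,370,270),2.3)
E
```

```text
time_s: 28.82
ee_pos: [563.8, -142.1, 9.1]
ee_rot: [177.4, 89.8, 4.9]
force: [-0.1, -0.1, 0.0]
gripper_width: 36.1
off [ 0.  -0.2 87.5] rot [-0.  -0.2 -0. ] a -82.51 f [-0.1 -0.1  0. ] t 28.82 q6 67.1 w 36.1 p [ 563.8 -142.1    9.1]
```

View pics/w13.png

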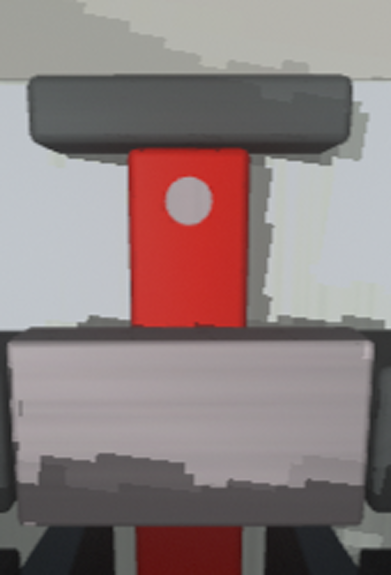

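```bash
python3 -m handwheel '{"gripper":[0.6,0.6,0.6,1,1],"offset":[[-2,0,15],[-3,0,40],[-3,0,57],[-3,0,57],[-3,0,57]],"rot":[[0,0,0],[0,0,0],[0,0,0],[0,0,0],[0,0,0]]}'
python3 -m handwheel '{"gripper":[1,1,1],"offset":[[0,0,0],[0,0,0],[0,0,0]],"rot":[[0,0,0],[0,0,0],[0,0,0]]}'
python3 - <<'E'
from h import *
p=np.array([584.1,-139.2])-57*np.array([.9914,.1311]);
go(*p,12,-82.5)
im=grab_frame('wrist'); save('w14.png',im)
E
```

```text
time_s: 29.28
ee_pos: [506.7, -149.8, 12.1]
ee_rot: [177.7, 89.8, 5.1]
force: [0.7, -0.0, 0.0]
gripper_width: 25.8
time_s: 29.53
ee_pos: [507.7, -149.7, 12.0]
ee_rot: [174.2, 89.8, 1.7]
force: [0.2, -0.4, 0.2]
gripper_width: 6.0
off [  0.   -0.4 -20.1] rot [ 0.  -0.2 -0. ] a -82.49 f [ 0.2 -0.4  0.2] t 29.53 q6 64.7 w 6.0 p [ 507.7 -149.7   12. ]
```

View pics/w14.png

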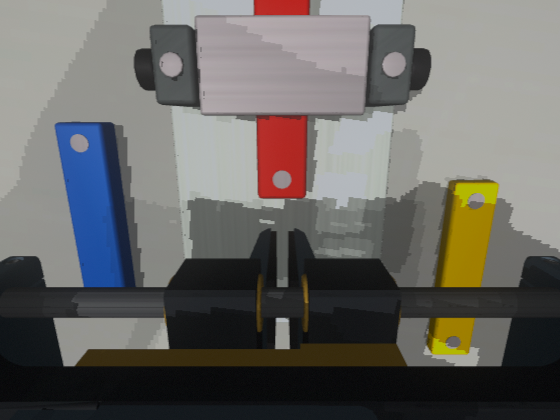

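Push the end gently to confirm it is seated.

```bash
python3 -m handwheel '{"gripper":[1,1,1,1,1],"offset":[[0,0,-5],[0,0,-10],[0,0,-14],[0,0,-17],[0,0,-19]],"rot":[[0,0,0],[0,0,0],[0,0,0],[0,0,0],[0,0,0]]}' 20
for i in 1 ; do python3 -m handwheel '{"gripper":[1,1],"offset":[[0,0,-1],[0,0,-2]],"rot":[[0,0,0],[0,0,0]]}'; done
```

```text
time_s: 30.0
ee_pos: [526.1, -147.1, 12.0]
ee_rot: [-179.3, 89.9, 8.2]
force: [1.0, -0.2, -0.5]
gripper_width: 1.0
time_s: 30.17
ee_pos: [527.3, -146.8, 11.9]
ee_rot: [-172.4, 89.9, 15.0]
force: [-1.1, -0.4, -0.4]
gripper_width: -0.0
```

```bash
python3 -m handwheel '{"gripper":[1,1,1],"offset":[[0,0,-1],[0,0,-2],[0,0,-2]],"rot":[[0,0,0],[0,0,0],[0,0,0]]}'
```

```text
time_s: 30.42
ee_pos: [527.4, -146.8, 11.9]
ee_rot: [-16.6, 89.9, 171.0]
force: [-4.1, -2.2, 3.0]
gripper_width: 0.6
```

```bash
python3 -m handwheel '{"gripper":[1,1,1,1],"offset":[[0,0,-2],[0,0,-3],[0,0,-4],[0,0,-4]],"rot":[[0,0,0],[0,0,0],[0,0,0],[0,0,0]]}'
```

```text
time_s: 30.75
ee_pos: [527.4, -146.7, 11.9]
ee_rot: [-8.4, 89.4, 179.2]
force: [-13.1, -5.9, 12.2]
gripper_width: 0.4
```

```bash
python3 -m handwheel '{"gripper":[1,1,1,1,1],"offset":[[0,0,6],[0,0,25],[-30,0,45],[-70,0,60],[-110,0,70]],"rot":[[0,0,0],[0,0,0],[0,0,0],[0,0,0],[0,0,0]]}'
python3 -m handwheel '{"gripper":[1,1,1,1,1],"offset":[[-30,0,30],[-60,0,60],[-80,0,90],[-80,0,100],[-80,0,100]],"rot":[[0,0,0],[0,0,0],[0,0,0],[0,0,0],[0,0,0]]}'
python3 - <<'E'
from h import *
s=grab_frame('side'); save('s15.png',s,(200,130,440,340),3)
t=grab_frame('top'); save('t15.png',t,(120,140,440,310),2.5)
st=state();im=grab_frame('wrist'); save('w15.png',im)
go(400,-150,200,-82.5)
E
```

```text
time_s: 31.17
ee_pos: [461.4, -154.8, 121.3]
ee_rot: [-54.1, 89.8, 133.3]
force: [0.1, -0.2, 0.6]
gripper_width: 0.4
time_s: 31.58
ee_pos: [363.3, -168.5, 202.1]
ee_rot: [161.6, 89.7, -11.0]
force: [-0.4, 0.0, 0.6]
gripper_width: 0.6
off [  0.2 -13.5 -36.9] rot [-0.  -0.1  0.1] a -82.52 f [ 1.  -0.2 -0.4] t 31.73 q6 56.0 w 0.5 p [ 365.2 -168.1  200.2]
```

View pics/s15.png

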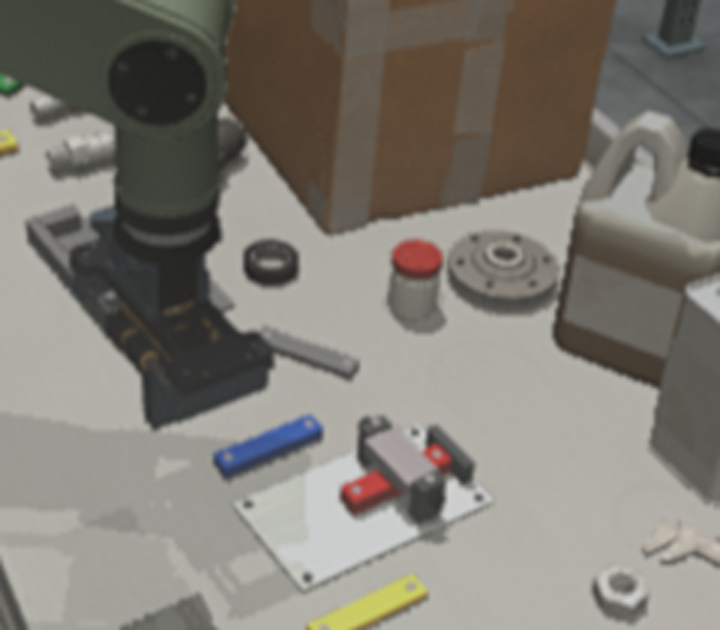

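View pics/t15.png

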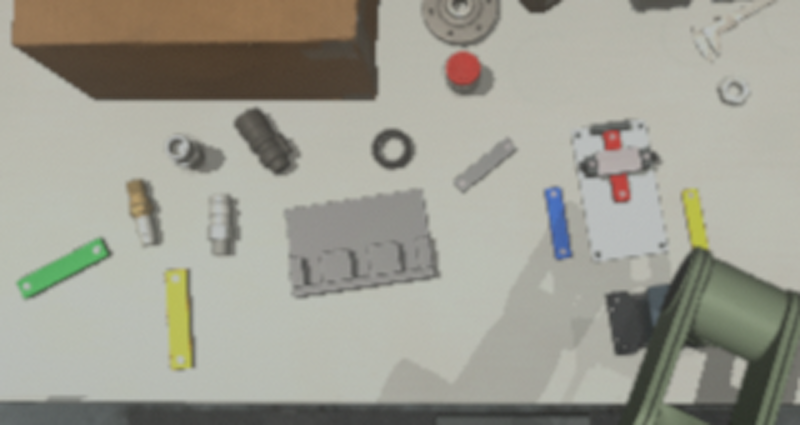

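View pics/w15.png

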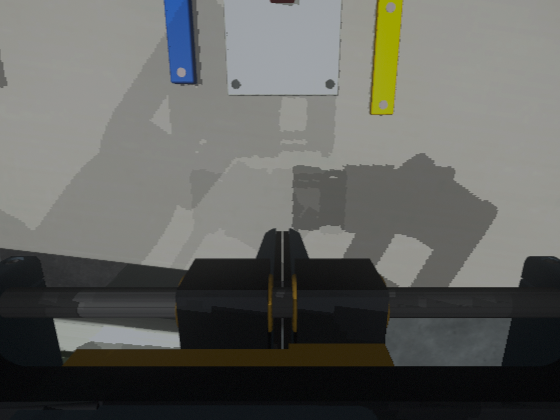

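The side and top pictures show the red plate through the bar and against the stop. Blue lies flat left of the jig and yellow flat right of it. The bystanders look where they started, and the arm is clear.

```bash
python3 -m handwheel '{"gripper":[1,1,1],"offset":[[0,0,0],[0,0,0],[0,0,0]],"rot":[[0,0,0],[0,0,0],[0,0,0]]}'; python3 -c "
from h import *
print(job_done())"
```

```text
time_s: 31.98
ee_pos: [365.0, -168.1, 200.2]
ee_rot: [-106.3, 89.9, 81.2]
force: [0.5, -0.8, 0.3]
gripper_width: 0.4
the job is handed in; nothing more can be done
None
```

All three plates fitted under the bar, so the gap is at least 20 mm. The red (thick) plate is left in the jig, fully home against the back stop. The job was handed in at about 32 s, under the 72 s limit.

- **Tries:** I slid in yellow, then blue, then red, flat on the base plate. Each went in with only light sliding friction (about 5–7 N). Yellow and blue were stopped a millimetre or two short of the stop, then drawn out and laid flat on the bench beside the jig, yellow on the right and blue on the left.
- **Red seated:** it stopped moving at the stop. With the fingers shut I then pushed on its end with about 13 N and it did not move.
- **Last checks:** the final side and top pictures show red under the bar against the stop, the other two plates flat outside the jig, and the other things on the bench looking unmoved. The arm was clear of everything. In the last push, contact came about 1 mm in front of the nominal home position, which is within the 2 mm calibration. No check failed.

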